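# Weigh the bottle on the hand spring scale and put it away by weight

## Task

Weigh the small amber bottle with the wire bail on the hand spring scale: take the scale off its stand by the black grip, hook it under the bail, lift until the bottle hangs just clear of the worktop (about a centimetre) and hold it still there for two seconds to read it. If it pulls more than 4 N (broad ring of the draw rod showing), lower it gently into the square holder's well, if less into the round holder's, fully home and upright; then unhook the scale and hang it back in its stand. Carry the bottle low, within 4 cm of the worktop, by the scale only; do not run the scale to its end stop, and leave everything else alone.

Things in the scene. Friction and masses are not known exactly. Their poses are not given: they have to be found in the camera images.
- scale_grip (a point): centre of the hand scale's grip: an upright black block 24 mm thick (along x), 46 mm wide (along y), 52 mm high; 22 mm below its top, 30 mm above its underside, whose outer ends (the shoulder) rest on the fork tines. Below it: a 24 mm metal tube 34 mm long, the draw rod and a steel hook. z up, +x is the way the hook's tip points. The scale weighs 0.15 kg
- scale_shoulder (a point): middle of the underside of the scale's black grip, on the tube's axis, 30 mm below scale_grip; z up along the scale's axis. Mind the bench instrument to the left of the stand: its front panel, up to 0.25 m high, runs from about x = 0.43, y = 0.14 to x = 0.66, y = -0.11 and its open lid stands higher behind
- hook_seat (a point): inner bottom of the hook (5 mm wire, bent in the scale's x-z plane), on the scale's axis, where the bail settles; 104 mm below scale_grip unloaded, lower by the extension. Hook's underside 5 mm below this point; free tip at x = +10 mm, its top 11.5 mm above; back of the hook (inner face at x = -6 mm) runs up 24 mm, then bends to the axis. The bail enters over the tip: the scale moves to its +x
- scale_hook (a joint): how far the scale's hook is drawn out against its spring, in m: 0 unloaded, end stop at 0.056; the spring has a stiffness of 125 N/m (8 mm per newton of load, so 4 N is 0.032) with hardly any friction. Thin black rings on the white draw rod are 1 N apart; a broad black ring begins to show below the tube at 4 N
- stand_seat (a point): middle of the fork of the scale's stand, level with the top of the tines, 100 mm above the table: here the scale's shoulder hangs. Frame: z up; the fork's 28 mm wide slot is open towards -x (to the front); the tines' front ends have turned-up lips 4 mm high at -26 mm, so the scale is lifted 10 mm and drawn out along -x, and put back the same way. A post stands 52 mm behind (+x)
- bottle_foot (a point): centre of the underside of the small amber bottle with the blue cap and the wire bail: 57 mm in diameter, 119 mm tall, weight unknown (1.9 to 5.6 N with its bail), standing on the worktop at the start; z along its axis, y along the bail (the bail arch lies in the bottle's y-z plane, the hook must cross it along x, from either side)
- bail_crown (a point): underside of the crown (middle of the top) of the bottle's bail, a stiff arch of 4 mm steel wire fixed to the neck, 155 mm above the foot and 36 mm above the cap; same axes as bottle_foot; inner width of the arch 51 mm, its crown falls off 3 mm within 10 mm to each side
- well_square (a point): centre of the well's floor of the square white holder (100 mm square foot, fixed to the worktop): round well 60 mm wide and 12 mm deep with a square-edged rim; the floor is 4 mm, the holder's top face 16 mm above the worktop. z up. Place for a bottle of more than 4 N
- well_round (a point): the same well in the round white holder (100 mm in diameter, fixed, same heights). Place for a bottle of less than 4 N
- bottle_plain: the same small amber bottle without a bail, standing behind the holders; a bystander, origin at the centre of its underside
- timer: white lab timer lying behind the work, 58 x 64 x 18 mm; a bystander, origin at the centre of its underside
- vial_a: capped clear vial behind the work, 28 mm wide and 60 mm tall, origin at the centre of its underside; a bystander
- vial_b: a second such vial, a bystander
Mind the look-alikes: they are no part of the job. Leave any red look-alike of the part that bears scale_grip alone.

How it is judged:
By the outcome, as a careful person would: the job done as asked, in the order asked, and still so for the second after the job is handed in, with the robot touching nothing.
It also fails if it takes over 72 s, if anything falls off the work surface, if the arm or the gripper's body presses on something with over 40 N, if the wrist force passes 120 N, or if a joint passes its speed limit or range.

## Robot

A 7-joint arm with a two-finger parallel gripper is mounted at the origin on a cart in front of the work surface, level with it; the furniture and walls round the work are solid. World frame = base frame: x ahead of the robot, y to its left, z up, the work surface at z = 0. Lengths are in m, angles in rad, forces in N, time in s.
With the tool pointing down it reaches from about 0.425 to 0.925 m from the base axis. Payload 6.8 kg.
Tool frame: the origin (TCP) lies where the fingers leave the gripper's body, on its centre line; the fingertips stand 80 mm ahead of it and the grasp point (between the pads) lies 61 mm ahead of it; z points along the fingers, y is the line along which they close (so a half turn about z gives the same grasp; the last joint's range is limited). The gripper opens to 88 mm and grips with 3 to 60 N. Pads are 20 mm wide; open, the fingers measure 115 mm over their backs; the gripper's body (75 mm by 178 mm) begins 61 mm behind the grasp point.
Start: joints at [1.07, 0.477, 0.022, 1.555, -0.011, 1.109, -0.083], TCP at [0.258, -0.624, 0.303] pointing down, gripper open.
Joint ranges: [-2.96, 2.96], [-0.34, 2.1], [-1.41, 1.46], [0.24, 2.44], [-1.37, 4.51], [0.17, 1.92], [-2.96, 2.96]. Speed limits (rad/s): [2.39, 2.39, 3.14, 3.14, 3.14, 3.14, 3.14].

## Interface

Orientations are given as [roll, pitch, yaw] about the fixed x, y, z axes, in that order (R = Rz(yaw) Ry(pitch) Rx(roll)).
In Python, from station import ctrl, optics gives the robot as it stands.
- The arm moves only by the tool move_arm, never from a script. Its arguments are lists of equal length, an entry for each row: "linear": the shift along the tool's x, y, z in m, a list of three; "angular": the turn, a rotation vector about the tool's x, y, z in rad, a list of three. In form: {"linear": [[x, y, z], ...], "angular": [[wx, wy, wz], ...]}. A call has exactly 5 rows; each row is the pose to reach, as a shift and turn from the pose commanded when the call began, along the tool's axes at that moment; what a row does not reach only later rows make up. A row lasts 1/10 s, in which the tool goes at most 50 mm and 8.59 degrees, less where a joint would pass 70% of its speed; a pose out of reach is approached as far as the arm can. A call with a gripper value outside its range is refused whole. "grip" is the closure, from 0 (fully open) to 1 (shut), set as the call begins (left out, the last holds). The fingers move at their own pace and stop on an object; "squeeze" is the grip in N (left out, the last holds). Time passes only in rows, so rows that repeat a pose let the fingers close, or fill a call up. It gives the time, the measured TCP pose, the force, the opening and the grip force at its end, in the units of the state.
- ctrl.read_state(): the state, without advancing time (a new reading comes with each control period).
- optics.get_image(name): name is "scene" or "top"; returns a dict with "color" (400x640x3 uint8, red, green, blue), "mtx" (3x3 intrinsics, pixels), "k1" (the pictures are not rectified: a ray, as slopes to the right and down, at radius r is drawn at 1 + k1 r^2 times it, then the intrinsics apply), "T" (4x4, takes a point from camera to world coordinates). Camera axes: x right, y down, z forward; pixel columns grow to the right and rows downward; lengths in m; the calibration is good to about 2 mm. A picture is of the moment at which its call begins. There is no depth.
- ctrl.hand_in(): hands the job in; it is judged then, once.
The state is a dict: "clock": time; "joint_positions": joint angles; "qvel": joint speeds; "joint_efforts": joint torques, N m; "tool_pos": TCP position; "tcp_rot": TCP orientation; "ft_force": force on the tool from outside, world axes, zero at the start; "torque": the same for the moment, N m; "gripper_width": opening from 0.0 (shut) to 1.0 (fully open); "grip_force": force on a finger pad.
Only numpy, scipy, OpenCV 4.12 (cv2) and the standard library are available. Lean on these libraries where they do the work, as an engineer would, in place of code of your own. Each camera call takes 0.05 s, during which the arm holds its last target. There are 200 camera calls.

## Working session

There is one attempt and no reset: what is moved stays moved. The work goes in short steps, Python scripts to look and compute and a tool call to move; the robot and the scene stay as the last step left them, time stands still between calls to the robot, and variables do not carry over. Pictures are saved under pics/ and viewed, at most 10 in all, crops included, and the job is handed in when it is done.

Besides the shell and the picture viewer there is one more tool, called by a JSON object that holds its "op" and its "data", one argument or row to a line. move_arm: Moves the arm, as the interface text tells. Its arguments: {"type":"object","properties":{"linear":{"type":"array"},"angular":{"type":"array"},"grip":{"type":"number"},"squeeze":{"type":"number"}},"required":["linear","angular"]}

```bash
mkdir -p pics; ls; python3 - <<'E'
from station import ctrl, optics
import cv2
s=ctrl.read_state(); print(s)
for n in("scene","top"):
    d=optics.get_image(n); print(n,d["mtx"],d["k1"],d["T"])
    cv2.imwrite(f"pics/{n}0.png",d["color"][:,:,::-1])
E
```

```text
pics
{'clock': 0.0, 'joint_positions': array([ 1.06991767,  0.47782315,  0.0223391 ,  1.55641689, -0.01146678,
        1.10930941, -0.08311248]), 'qvel': array([ 0.0006004 , -0.00249088,  0.0005048 ,  0.0005652 , -0.00043262,
        0.00081368,  0.00028409]), 'joint_efforts': array([ 7.15129750e-05, -5.82847738e+01,  1.53474446e+00, -2.72606438e+01,
       -5.42471011e-02,  1.70509407e-02,  1.49005518e-04]), 'tool_pos': array([ 0.2581792 , -0.62318843,  0.30168074]), 'tcp_rot': array([-3.13977158e+00,  1.65794188e-04,  3.92803670e-01]), 'ft_force': array([ 0.04077799, -0.4975221 , -0.29875377]), 'torque': array([-0.05585013, -0.03267936, -0.01209852]), 'grip_force': 0.0, 'gripper_width': 1.0006185561919032}
scene [[455.33530571   0.         319.07385858]
 [  0.         455.33530571 195.46646943]
 [  0.           0.           1.        ]] -0.10451268409645015 [[-0.69875924 -0.26852082  0.66304758  0.01147523]
 [-0.71517213  0.28328889 -0.63896497  0.2517006 ]
 [-0.01625861 -0.92067583 -0.38998933  0.43398692]
 [ 0.          0.          0.          1.        ]]
top [[471.80017917   0.         323.2029554 ]
 [  0.         471.80017917 190.35881487]
 [  0.           0.           1.        ]] -0.10523963122278968 [[-1.51346044e-02 -9.88656640e-01  1.49428885e-01  4.38321905e-01]
 [-9.99883036e-01  1.52940159e-02 -8.23395210e-05 -2.96245193e-01]
 [-2.20396223e-03 -1.49412654e-01 -9.88772472e-01  9.75049564e-01]
 [ 0.00000000e+00  0.00000000e+00  0.00000000e+00  1.00000000e+00]]
```

View pics/scene0.png

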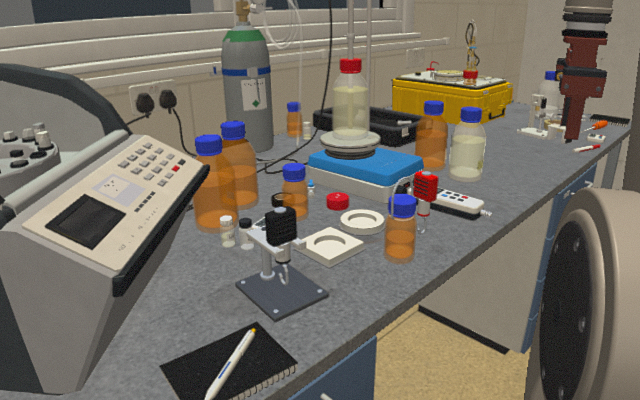

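View pics/top0.png

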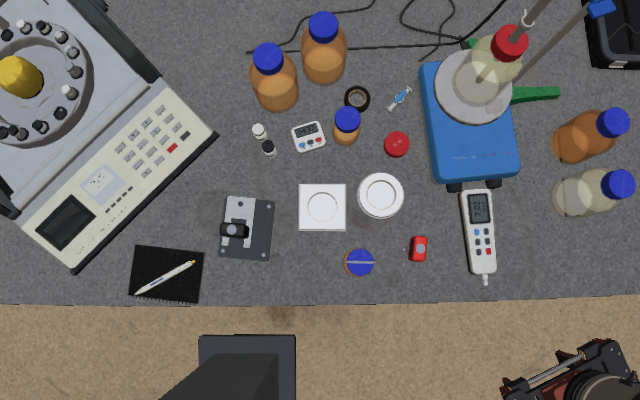

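The top view shows the black grip on its stand at about (235,230), and the bottle with the bail at (360,262). The square holder is at (322,207) and the round one at (380,195). There are two scale-like things. The black grip on the fork stand (top 235,230; scene 281,225) fits the description. The red one (top 419,248; scene 425,188) is the look-alike, so I'll leave it alone. For the bottles, the one with the bail is at scene (400,228) and the plain one at (294,190). I'll confirm both picks in one enlarged crop.

```bash
cat > h.py <<'E'
import numpy as np, cv2
from station import ctrl, optics
def cam(n):
    return optics.get_image(n)
def ray(d,u,v):
    D=np.array([d["k1"],0,0,0,0],float)
    p=cv2.undistortPoints(np.array([[[u,v]]],float),d["mtx"],D)[0,0]
    r=d["T"][:3,:3]@np.array([p[0],p[1],1]); return d["T"][:3,3],r/np.linalg.norm(r)
def plane(d,u,v,z):
    o,r=ray(d,u,v); return o+r*(z-o[2])/r[2]
def tri(d1,p1,d2,p2):
    o1,r1=ray(d1,*p1);o2,r2=ray(d2,*p2)
    t=np.linalg.lstsq(np.c_[r1,-r2],o2-o1,rcond=None)[0]
    a,b=o1+t[0]*r1,o2+t[1]*r2; return (a+b)/2,np.linalg.norm(a-b)
def proj(d,P):
    T=np.linalg.inv(d["T"]); rv=cv2.Rodrigues(T[:3,:3])[0]
    return cv2.projectPoints(np.array(P,float).reshape(-1,1,3),rv,T[:3,3],d["mtx"],np.array([d["k1"],0,0,0,0],float))[0][:,0]
E
python3 - <<'E'
import cv2,numpy as np
t=cv2.imread("pics/top0.png");s=cv2.imread("pics/scene0.png")
f=lambda i,x,y,w,h,k:cv2.resize(i[y:y+h,x:x+w],None,fx=k,fy=k,interpolation=cv2.INTER_CUBIC)
a=f(t,210,190,80,75,5); b=f(t,330,225,80,75,5)[:, :400]
c=f(s,230,195,100,70,4);e=f(s,365,160,100,70,4)
e2=f(s,365,180,100,100,4)[:280]
cv2.imwrite("pics/crop1.png",np.vstack([np.hstack([a,b])[:300],np.hstack([c,e2])]))
E
```

```text
(no output)
```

View pics/crop1.png

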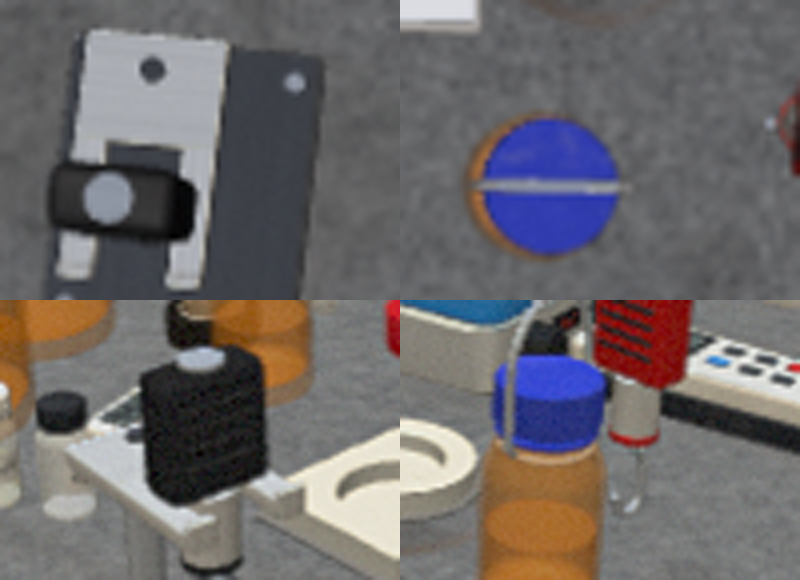

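The crop shows the black scale in its fork (button at top ≈ (231.6,229.6), slot opening downward, i.e. −x) and the bail running across the blue cap from (345,261.6) to (375.6,262.6). The red scale is a separate look-alike. Next I'll measure.

```bash
cat > m.py <<'E'
from h import *
d=cam("top");e=cam("scene")
def blobs(im,mask,box,minA=20):
    x,y,w,h=box; m=np.zeros(mask.shape,np.uint8); m[y:y+h,x:x+w]=mask[y:y+h,x:x+w]
    return sorted([c for c in cv2.findContours(m,cv2.RETR_LIST,cv2.CHAIN_APPROX_NONE)[0] if cv2.contourArea(c)>=minA],key=cv2.contourArea)[::-1]
hs=lambda im:cv2.cvtColor(im,cv2.COLOR_RGB2HSV).astype(int)
E
python3 - <<'E'
from m import *
H=hs(d["color"]);S=hs(e["color"])
np.set_printoptions(precision=4,suppress=True)
# blue cap bottle
def cap(H,box):
    m=((H[...,0]>110)&(H[...,0]<128)&(H[...,1]>150)&(H[...,2]>70)).astype(np.uint8)*255
    m=cv2.morphologyEx(m,cv2.MORPH_CLOSE,np.ones((5,5)))
    return blobs(None,m,box)[0]
c=cap(H,(330,235,60,55)); (u,v),r=cv2.minEnclosingCircle(c);print("cap top",u,v,r,plane(d,u,v,.119))
c2=cap(S,(375,180,60,50));x,y,w,h=cv2.boundingRect(c2);print("cap scene",x,y,w,h, "predict",proj(e,[[*plane(d,u,v,.119)[:2],.119]]))
# bail line in top: grey pixels over cap
g=((H[...,1]<90)&(H[...,2]>105)).astype(np.uint8)*255
m=np.zeros_like(g);cv2.circle(m,(int(u),int(v)),int(r+2),255,-1);g&=m
ys,xs=np.nonzero(g);print("bail px",len(xs),xs.min(),xs.max())
k=cv2.fitLine(np.c_[xs,ys].astype(np.float32),cv2.DIST_HUBER,0,.01,.01).ravel();
L=lambda X:k[3]+(X-k[2])*k[1]/k[0]
P1,P2=plane(d,352,L(352),.157),plane(d,368,L(368),.157);print("bail",L(345),L(375),P1,P2,"yaw",np.degrees(np.arctan2(*( (P1-P2)[:2]*[-1,1]))))
# holders
w=((H[...,1]<60)&(H[...,2]>165)).astype(np.uint8)*255
for b in((290,175,60,60),(352,168,58,58)):
    for c in blobs(None,w,b,60)[:4]:
        R=cv2.minAreaRect(c);print("holder",cv2.contourArea(c),R,plane(d,*R[0],.016))
# scale button/grip/plate
for c in blobs(None,((H[...,2]>120)).astype(np.uint8)*255,(215,190,65,75),15)[:6]:
    R=cv2.minAreaRect(c);print("bright",cv2.contourArea(c),R,plane(d,*R[0],.152),plane(d,*R[0],.1))
for c in blobs(None,(H[...,2]<45).astype(np.uint8)*255,(215,190,65,75),30)[:4]:
    R=cv2.minAreaRect(c);print("dark",cv2.contourArea(c),R,plane(d,*R[0],.152))
for c in blobs(None,(S[...,2]<50).astype(np.uint8)*255,(255,200,50,55),100)[:4]:
    R=cv2.boundingRect(c);print("dark scene",cv2.contourArea(c),R)
for c in blobs(None,(S[...,2]>140).astype(np.uint8)*255,(265,200,32,20),10)[:4]:
    R=cv2.minAreaRect(c);print("btn scene",cv2.contourArea(c),R)
f=lambda i,x,y,w,h,k:cv2.resize(i[y:y+h,x:x+w,::-1],None,fx=k,fy=k,interpolation=cv2.INTER_CUBIC)
cv2.imwrite("pics/c2.png",np.vstack([f(d["color"],290,165,130,75,6),f(e["color"],240,210,130,60,6)])[:800,:780])
E
```

```text
cap top 359.6754455566406 261.85089111328125 13.126508712768555 [ 0.4366 -0.36    0.119 ]
cap scene 389 193 28 25 predict [[402.0537 196.9302]]
bail px 99 345 373
bail 261.27295 260.8909 [ 0.4381 -0.3439  0.157 ] [ 0.4379 -0.3715  0.157 ] yaw -0.28454587764325423
holder 2010.5 ((322.0, 207.0), (46.0, 46.0), 90.0) [ 0.5489 -0.2933  0.016 ]
holder 1499.5 ((380.91180419921875, 194.14707946777344), (43.89894104003906, 43.89894104003906), 75.96376037597656) [ 0.5735 -0.4148  0.016 ]
bright 721.5 ((238.2457275390625, 220.9112548828125), (28.509262084960938, 50.47541809082031), 6.709837436676025) [ 0.5108 -0.1464  0.152 ] [ 0.5154 -0.137   0.1   ]
bright 58.0 ((231.0, 229.5), (9.0, 8.0), 90.0) [ 0.4959 -0.1338  0.152 ] [ 0.4995 -0.1235  0.1   ]
bright 47.0 ((224.78378295898438, 240.79730224609375), (6.740358352661133, 8.877545356750488), 9.462321281433105) [ 0.4763 -0.123   0.152 ] [ 0.4787 -0.1121  0.1   ]
bright 27.0 ((240.00001525878906, 203.50001525878906), (6.363960266113281, 4.949747085571289), 45.0) [ 0.5415 -0.1492  0.152 ] [ 0.5481 -0.14    0.1   ]
dark 126.5 ((234.01771545410156, 230.23451232910156), (28.536651611328125, 14.966774940490723), 3.814074993133545) [ 0.4945 -0.1391  0.152 ]
dark scene 870.5 (265, 207, 31, 39)
btn scene 37.5 ((293.4886474609375, 203.2603759765625), (16.278820037841797, 8.108695030212402), 47.48955154418945)
btn scene 32.5 ((279.5, 209.0), (4.0, 11.0), 90.0)
```

View pics/c2.png

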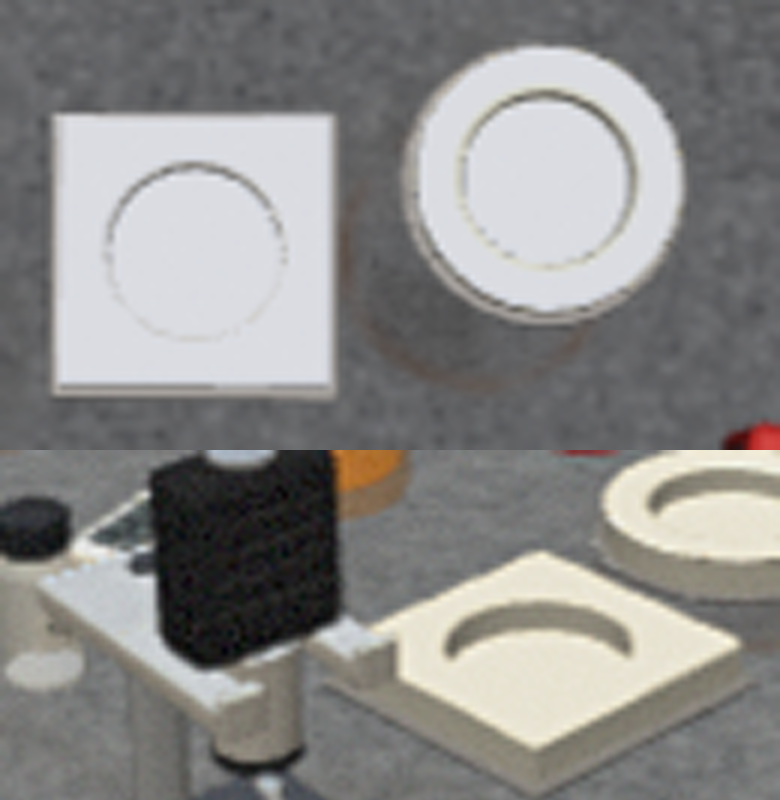

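```bash
python3 - <<'E'
from m import *
np.set_printoptions(precision=4,suppress=True)
H=hs(d["color"])
print("button",tri(d,(231.3,229.5),e,(279.5,209.)))
# bail per-column
sat=H[...,1].astype(float)
pts=[]
for u in range(348,373):
    col=np.clip(230-sat[254:270,u],0,None); 
    col[col<60]=0
    if col.sum()>0: pts.append((u,(col*np.arange(254,270)).sum()/col.sum()))
pts=np.array(pts);print(pts[:,1])
a,b=np.polyfit(pts[:,0],pts[:,1],1)
P1,P2=[plane(d,u,a*u+b,.157) for u in(348,372)];q=P1-P2
print("bail",P1,P2,"yaw",np.degrees(np.arctan2(-q[0],q[1])))
# predicted seat reprojections
for n,P in dict(sq=(.5489,-.2933),rd=(.5735,-.4148)).items():
  for nm,im in(("top",d),("sc",e)):
    th=np.linspace(0,6.28,9)[:-1];print(n,nm,proj(im,[[P[0]+.03*np.cos(t),P[1]+.03*np.sin(t),.016] for t in th]).round(1).tolist())
E
```

```text
button (array([ 0.4963, -0.1339,  0.152 ]), np.float64(0.0011281461727111611))
[261.0608 261.3093 260.9351 260.2065 260.1884 260.1469 260.4241 260.4608
 260.5177 261.601  260.9212 261.6744 261.6744 261.681  261.6833 260.8716
 260.2435 260.349  261.6667 261.7276 261.7971 261.801  261.7429 260.8754
 261.1052]
bail [ 0.4391 -0.3371  0.157 ] [ 0.4369 -0.3784  0.157 ] yaw -3.075901964807989
sq top [[321.8, 192.5], [311.5, 196.9], [307.3, 207.2], [311.7, 217.5], [322.2, 221.6], [332.5, 217.2], [336.6, 206.8], [332.2, 196.6]]
sq sc [[319.1, 235.5], [314.4, 240.8], [318.8, 246.2], [330.3, 248.4], [341.6, 246.0], [345.8, 240.5], [340.9, 235.3], [330.0, 233.3]]
rd top [[380.4, 179.8], [370.3, 184.1], [366.3, 194.4], [370.9, 204.6], [381.3, 208.7], [391.5, 204.3], [395.4, 194.0], [390.8, 183.9]]
rd sc [[351.4, 212.6], [347.8, 216.9], [352.5, 221.3], [363.1, 223.1], [373.0, 221.1], [376.2, 216.7], [371.1, 212.4], [361.0, 210.8]]
```

The crop shows the well rims: square centre ≈ (322.2,206.4), round centre ≈ (380.9,194.4). The triangulated button gives z = 0.152, which matches the expected grip top. Next I'll get the stand's and bail's yaw.

```bash
python3 - <<'E'
from m import *
np.set_printoptions(precision=4,suppress=True)
H=hs(d["color"]);V=H[...,2]
def yaw(p,q): w=p-q; return np.degrees(np.arctan2(-w[0],w[1]))
c=lambda x,y:((x+.5)/5-.5+210,(y+.5)/5-.5+190)
A,B=plane(d,*c(85,30),.1),plane(d,*c(230,42),.1);print("plate back",A,B,np.linalg.norm(A-B),yaw(A,B))
A,B=plane(d,*c(105,140),.1),plane(d,*c(182,148),.1);print("slot back",A,B,np.linalg.norm(A-B),yaw(A,B));M=(A+B)/2
A,B=plane(d,*c(95,275),.104),plane(d,*c(168,285),.104);print("slot front",A,B,np.linalg.norm(A-B),yaw(A,B));N=(A+B)/2
w=M-N;print("axis yaw",np.degrees(np.arctan2(w[1],w[0])),M,N)
A,B=plane(d,*c(215,-0+42),.1),plane(d,*c(197,285),.1);
# grip top edges front/back
for q in [(52,232),(165,240),(55,165),(170,170)]: print(plane(d,*c(*q),.152))
# bail yaw by weighted edge: non-blue image
I=d["color"].astype(float); bl=I[...,2]-I[...,0]
rows=np.arange(255,268);P=[]
for u in range(350,372):
    col=np.clip(bl[262-20:262+20,u].max()*.6-bl[rows,u],0,None);P.append((u,(col*rows).sum()/col.sum()))
P=np.array(P);print(P[:,1].round(1))
k=cv2.fitLine(P.astype(np.float32),cv2.DIST_HUBER,0,.01,.01).ravel();L=lambda X:k[3]+(X-k[2])*k[1]/k[0]
A,B=plane(d,350,L(350),.157),plane(d,372,L(372),.157);print("bail",A,B,yaw(A,B))
# cap centre fit + amber foot
for u,v,z in((359.7,261.9,.119),): pass
print("ends",plane(d,345,262,.14),plane(d,375.2,262.2,.14))
print("red",plane(d,420,248,.152))
print("scene bail foot check cap centre",plane(e,402.5,197.5,.119))
E
```

```text
plate back [ 0.5634 -0.1144  0.1   ] [ 0.558  -0.1693  0.1   ] 0.05516502132979577 -5.587798277633701
slot back [ 0.5218 -0.1225  0.1   ] [ 0.5184 -0.1515  0.1   ] 0.029182193686610777 -6.641269399160747
slot front [ 0.4714 -0.1201  0.104 ] [ 0.4674 -0.1473  0.104 ] 0.02745633960803058 -8.304131314097106
axis yaw -3.7313693947174422 [ 0.5201 -0.137   0.1   ] [ 0.4694 -0.1337  0.104 ]
[ 0.4847 -0.1145  0.152 ]
[ 0.4815 -0.1544  0.152 ]
[ 0.5082 -0.1152  0.152 ]
[ 0.506  -0.1559  0.152 ]
[261.6 261.7 261.7 261.7 261.7 261.7 261.7 261.7 261.8 261.8 261.8 261.8
 261.8 261.8 261.8 261.8 261.8 261.9 262.  262.  262.  261.6]
bail [ 0.4373 -0.3405  0.157 ] [ 0.4361 -0.3783  0.157 ] -1.7490084066283822
ends [ 0.4368 -0.3326  0.14  ] [ 0.4356 -0.3857  0.14  ]
red [ 0.4586 -0.4634  0.152 ]
scene bail foot check cap centre [ 0.4345 -0.3584  0.119 ]
```

```bash
cat > go.py <<'E'
# usage: go.py x,y,z,yaw_deg [x,y,z,yaw ...] : tool-frame shift/turn for each leg, chained from the measured pose
import sys, numpy as np
from scipy.spatial.transform import Rotation as R
from station import ctrl
s=ctrl.read_state(); p=s["tool_pos"]; r=R.from_euler("xyz",s["tcp_rot"])
print("t",round(s["clock"],2),"p",p.round(4),"rpy",np.degrees(s["tcp_rot"]).round(2),"F",s["ft_force"].round(2),"w",round(s["gripper_width"],3),"g",round(s["grip_force"],1),"j",s["joint_positions"].round(2))
for a in sys.argv[1:]:
    x,y,z,w=map(float,a.split(",")); q=np.array([x,y,z]); rn=R.from_euler("xyz",[np.pi,0,np.radians(w)])
    print(a,"lin",r.inv().apply(q-p).round(4),"ang",(r.inv()*rn).as_rotvec().round(4)); p,r=q,rn
E
python3 go.py .34,-.45,.30,10 .42,-.29,.29,0 .496,-.1345,.27,-5.5 .496,-.1345,.191,-5.5
```

```text
t 0.4 p [ 0.2584 -0.6235  0.3025] rpy [-179.99   -0.     22.51] F [ 0.55  0.07 -0.12] w 0.998 g 0.0 j [ 1.07  0.48  0.02  1.56 -0.01  1.11 -0.08]
.34,-.45,.30,10 lin [ 0.1418 -0.1291  0.0026] ang [-2.000e-04  0.000e+00  2.183e-01]
.42,-.29,.29,0 lin [ 0.1066 -0.1437  0.01  ] ang [ 0.     -0.      0.1745]
.496,-.1345,.27,-5.5 lin [ 0.076  -0.1555  0.02  ] ang [ 0.    -0.     0.096]
.496,-.1345,.191,-5.5 lin [ 0.    -0.     0.079] ang [0. 0. 0.]
```

{"op": "move_arm", "data": {
  "linear": [
    [0.028, -0.026, 0.0005],
    [0.057, -0.052, 0.001],
    [0.085, -0.077, 0.0015],
    [0.113, -0.103, 0.002],
    [0.142, -0.129, 0.0026]
  ],
  "angular": [
    [0, 0, 0.044],
    [0, 0, 0.087],
    [0, 0, 0.131],
    [0, 0, 0.175],
    [0, 0, 0.218]
  ],
  "grip": 0
}}

```text
clock: 0.9
tool_pos: [0.3406, -0.4487, 0.3002]
tcp_rot: [3.141, -0.0, 0.173]
ft_force: [0.8, 0.0, 0.2]
gripper_width: 0.998
grip_force: 0.0
```

{"op": "move_arm", "data": {
  "linear": [
    [0.021, -0.029, 0.002],
    [0.043, -0.057, 0.004],
    [0.064, -0.086, 0.006],
    [0.085, -0.115, 0.008],
    [0.1066, -0.1437, 0.01]
  ],
  "angular": [
    [0, 0, 0.035],
    [0, 0, 0.07],
    [0, 0, 0.105],
    [0, 0, 0.14],
    [0, 0, 0.1745]
  ]
}}

```text
clock: 1.4
tool_pos: [0.4206, -0.2887, 0.2903]
tcp_rot: [3.141, -0.001, -0.001]
ft_force: [0.4, -0.2, -0.6]
gripper_width: 0.998
grip_force: 0.0
```

{"op": "move_arm", "data": {
  "linear": [
    [0.02, -0.04, 0.004],
    [0.04, -0.08, 0.008],
    [0.058, -0.115, 0.014],
    [0.07, -0.142, 0.018],
    [0.076, -0.1555, 0.02]
  ],
  "angular": [
    [0, 0, 0.02],
    [0, 0, 0.04],
    [0, 0, 0.06],
    [0, 0, 0.08],
    [0, 0, 0.096]
  ]
}}

```text
clock: 1.9
tool_pos: [0.4972, -0.1313, 0.27]
tcp_rot: [-3.141, -0.0, -0.092]
ft_force: [0.6, -0.8, 0.5]
gripper_width: 0.999
grip_force: 0.0
```

```bash
python3 go.py .496,-.1345,.27,-5.5 .496,-.1345,.191,-5.5
```

```text
t 1.9 p [ 0.4972 -0.1313  0.27  ] rpy [-1.7994e+02 -2.0000e-02 -5.2900e+00] F [ 0.56 -0.81  0.45] w 0.999 g 0.0 j [ 0.28  0.26 -0.17  1.96  0.05  0.93 -1.58]
.496,-.1345,.27,-5.5 lin [-0.0009  0.0033 -0.    ] ang [-0.001  -0.0004  0.0036]
.496,-.1345,.191,-5.5 lin [ 0.    -0.     0.079] ang [0. 0. 0.]
```

{"op": "move_arm", "data": {
  "linear": [
    [0, 0.0005, 0.004],
    [0, 0.001, 0.012],
    [0, 0.001, 0.022],
    [0, 0.001, 0.032],
    [0, 0.001, 0.04]
  ],
  "angular": [
    [0, 0, 0],
    [0, 0, 0],
    [0, 0, 0],
    [0, 0, 0],
    [0, 0, 0]
  ]
}}

```text
clock: 2.4
tool_pos: [0.4953, -0.1364, 0.2288]
tcp_rot: [3.141, 0.001, -0.097]
ft_force: [-0.3, 0.1, 0.2]
gripper_width: 0.999
grip_force: 0.0
```

```bash
python3 go.py .496,-.1345,.191,-5.5; python3 - <<'E'
from h import *
d=cam("scene");cv2.imwrite("pics/s2.png",cv2.resize(d["color"][100:300,180:400,::-1],None,fx=3,fy=3))
E
```

```text
t 2.4 p [ 0.4953 -0.1364  0.2288] rpy [ 1.7999e+02  7.0000e-02 -5.5800e+00] F [-0.25  0.07  0.2 ] w 0.999 g 0.0 j [ 0.28  0.31 -0.16  2.    0.07  0.84 -1.58]
.496,-.1345,.191,-5.5 lin [ 0.0005 -0.002   0.0378] ang [ 0.0001  0.0011 -0.0013]
```

View pics/s2.png

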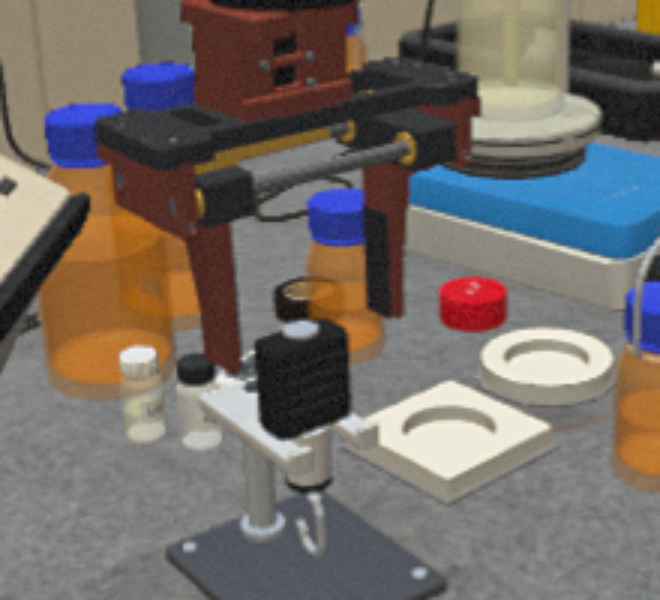

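The fingers straddle the grip in y, above it, with the grip at crop (303,375). I'll descend and close.

{"op": "move_arm", "data": {
  "linear": [
    [0, -0.001, 0.008],
    [0, -0.0015, 0.018],
    [0, -0.0015, 0.028],
    [0, -0.0015, 0.035],
    [0, -0.0015, 0.038]
  ],
  "angular": [
    [0, 0, 0],
    [0, 0, 0],
    [0, 0, 0],
    [0, 0, 0],
    [0, 0, 0]
  ]
}}

```text
clock: 2.95
tool_pos: [0.4958, -0.1339, 0.191]
tcp_rot: [-3.141, 0.001, -0.096]
ft_force: [0.5, -0.3, 0.4]
gripper_width: 0.999
grip_force: 0.0
```

{"op": "move_arm", "data": {
  "linear": [
    [0, 0, 0],
    [0, 0, 0],
    [0, 0, 0],
    [0, 0, 0],
    [0, 0, 0]
  ],
  "angular": [
    [0, 0, 0],
    [0, 0, 0],
    [0, 0, 0],
    [0, 0, 0],
    [0, 0, 0]
  ],
  "grip": 0.4,
  "squeeze": 10
}}

```text
clock: 3.45
tool_pos: [0.4963, -0.134, 0.1923]
tcp_rot: [3.142, -0.001, -0.096]
ft_force: [-0.0, 0.1, 0.5]
gripper_width: 0.61
grip_force: 0.0
```

```bash
python3 go.py .496,-.1345,.191,-5.5
```

```text
t 3.45 p [ 0.4963 -0.134   0.1923] rpy [ 1.7999e+02 -3.0000e-02 -5.4800e+00] F [-0.04  0.12  0.45] w 0.61 g 0.0 j [ 0.27  0.36 -0.16  2.03  0.08  0.75 -1.6 ]
.496,-.1345,.191,-5.5 lin [-0.0003  0.0005  0.0013] ang [ 0.0001 -0.0005  0.0003]
```

{"op": "move_arm", "data": {
  "linear": [
    [0, 0, 0],
    [0, 0, 0],
    [0, 0, 0],
    [0, 0, 0],
    [0, 0, 0]
  ],
  "angular": [
    [0, 0, 0],
    [0, 0, 0],
    [0, 0, 0],
    [0, 0, 0],
    [0, 0, 0]
  ],
  "grip": 1,
  "squeeze": 12
}}

```text
clock: 3.95
tool_pos: [0.4962, -0.134, 0.1922]
tcp_rot: [3.142, -0.0, -0.096]
ft_force: [-0.4, 0.1, 3.7]
gripper_width: 0.522
grip_force: 12.0
```

{"op": "move_arm", "data": {
  "linear": [
    [0, 0, 0],
    [0, 0, 0],
    [0, 0, 0],
    [0, 0, 0],
    [0, 0, 0]
  ],
  "angular": [
    [0, 0, 0],
    [0, 0, 0],
    [0, 0, 0],
    [0, 0, 0],
    [0, 0, 0]
  ],
  "squeeze": 45
}}

```text
clock: 4.45
tool_pos: [0.4963, -0.134, 0.1922]
tcp_rot: [3.142, -0.0, -0.096]
ft_force: [-2.3, 1.0, 4.8]
gripper_width: 0.521
grip_force: 45.0
```

```bash
python3 go.py .496,-.1345,.207,-5.5 .436,-.129,.207,-5.5 .40,-.14,.29,-4 .398,-.358,.304,-1.75
```

```text
t 4.45 p [ 0.4963 -0.134   0.1922] rpy [ 1.80e+02 -1.00e-02 -5.48e+00] F [-2.3   1.03  4.76] w 0.521 g 45.0 j [ 0.27  0.36 -0.16  2.03  0.08  0.76 -1.6 ]
.496,-.1345,.207,-5.5 lin [-0.0002  0.0005 -0.0148] ang [ 0.     -0.0002  0.0003]
.436,-.129,.207,-5.5 lin [-0.0603  0.0003  0.    ] ang [0. 0. 0.]
.40,-.14,.29,-4 lin [-0.0348  0.0144 -0.083 ] ang [ 0.      0.     -0.0262]
.398,-.358,.304,-1.75 lin [ 0.0132  0.2176 -0.014 ] ang [ 0.      0.     -0.0393]
```

{"op": "move_arm", "data": {
  "linear": [
    [0, 0, -0.002],
    [0, 0, -0.005],
    [0, 0, -0.009],
    [0, 0, -0.011],
    [0, 0, -0.012]
  ],
  "angular": [
    [0, 0, 0],
    [0, 0, 0],
    [0, 0, 0],
    [0, 0, 0],
    [0, 0, 0]
  ]
}}

```text
clock: 4.95
tool_pos: [0.4963, -0.1341, 0.2044]
tcp_rot: [3.142, -0.0, -0.096]
ft_force: [0.6, -0.1, -0.8]
gripper_width: 0.521
grip_force: 45.0
```

{"op": "move_arm", "data": {
  "linear": [
    [-0.006, 0, 0],
    [-0.018, 0, 0],
    [-0.034, 0, 0],
    [-0.05, 0, 0],
    [-0.06, 0, 0]
  ],
  "angular": [
    [0, 0, 0],
    [0, 0, 0],
    [0, 0, 0],
    [0, 0, 0],
    [0, 0, 0]
  ]
}}

```text
clock: 5.45
tool_pos: [0.4342, -0.1282, 0.2038]
tcp_rot: [3.141, 0.002, -0.096]
ft_force: [-0.3, 0.1, -0.9]
gripper_width: 0.521
grip_force: 45.0
```

```bash
python3 go.py .415,-.15,.29,-4 .398,-.2525,.304,-3 .397,-.3585,.304,-1.75; python3 - <<'E'
from h import *
d=cam("scene");cv2.imwrite("pics/s3.png",cv2.resize(d["color"][100:300,180:400,::-1],None,fx=3,fy=3))
E
```

```text
t 5.45 p [ 0.4342 -0.1282  0.2038] rpy [ 1.7999e+02  9.0000e-02 -5.5000e+00] F [-0.32  0.1  -0.92] w 0.521 g 45.0 j [ 0.29  0.26 -0.17  2.15  0.06  0.74 -1.58]
.415,-.15,.29,-4 lin [-0.0171  0.0236 -0.0862] ang [ 0.0001  0.0016 -0.0262]
.398,-.2525,.304,-3 lin [-0.0098  0.1034 -0.014 ] ang [-0.      0.     -0.0175]
.397,-.3585,.304,-1.75 lin [0.0045 0.1059 0.    ] ang [ 0.      0.     -0.0218]
```

View pics/s3.png

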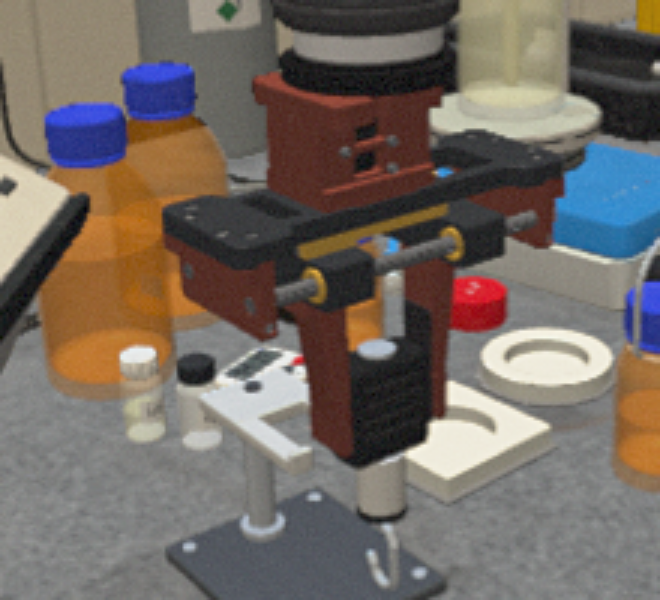

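Pulled clear of the stand: the hook is at crop (383,565) with its tip on the +x side. I'll raise it and traverse to the bail.

{"op": "move_arm", "data": {
  "linear": [
    [-0.002, 0.003, -0.012],
    [-0.006, 0.009, -0.032],
    [-0.01, 0.015, -0.056],
    [-0.014, 0.02, -0.076],
    [-0.0165, 0.0236, -0.0862]
  ],
  "angular": [
    [0, 0, 0],
    [0, 0, -0.006],
    [0, 0, -0.013],
    [0, 0, -0.02],
    [0, 0, -0.0262]
  ]
}}

```text
clock: 6.0
tool_pos: [0.4187, -0.1509, 0.2928]
tcp_rot: [3.141, -0.004, -0.07]
ft_force: [0.3, -0.3, -1.3]
gripper_width: 0.521
grip_force: 45.0
```

{"op": "move_arm", "data": {
  "linear": [
    [-0.001, 0.01, -0.002],
    [-0.003, 0.028, -0.005],
    [-0.005, 0.052, -0.008],
    [-0.008, 0.078, -0.012],
    [-0.0098, 0.1034, -0.0155]
  ],
  "angular": [
    [0, 0, 0],
    [0, 0, -0.004],
    [0, 0, -0.008],
    [0, 0, -0.012],
    [0, 0, -0.0175]
  ]
}}

```text
clock: 6.5
tool_pos: [0.4002, -0.254, 0.3051]
tcp_rot: [-3.141, 0.001, -0.052]
ft_force: [0.0, 0.3, -1.5]
gripper_width: 0.525
grip_force: 45.0
```

{"op": "move_arm", "data": {
  "linear": [
    [0.001, 0.026, 0],
    [0.002, 0.052, 0],
    [0.003, 0.078, 0],
    [0.004, 0.098, 0],
    [0.0045, 0.106, 0]
  ],
  "angular": [
    [0, 0, -0.004],
    [0, 0, -0.008],
    [0, 0, -0.013],
    [0, 0, -0.018],
    [0, 0, -0.022]
  ]
}}

```text
clock: 7.0
tool_pos: [0.3989, -0.3611, 0.3047]
tcp_rot: [3.142, 0.002, -0.033]
ft_force: [-0.4, 0.2, -1.8]
gripper_width: 0.518
grip_force: 45.0
```

{"op": "move_arm", "data": {
  "linear": [
    [0, 0, 0],
    [0, 0, 0],
    [0, 0, 0],
    [0, 0, 0],
    [0, 0, 0]
  ],
  "angular": [
    [0, 0, 0],
    [0, 0, 0],
    [0, 0, 0],
    [0, 0, 0],
    [0, 0, 0]
  ]
}}

```text
clock: 7.5
tool_pos: [0.4, -0.3581, 0.3059]
tcp_rot: [-3.142, -0.0, -0.029]
ft_force: [-1.0, -1.0, -1.2]
gripper_width: 0.52
grip_force: 45.0
```

```bash
python3 go.py .397,-.3595,.3055,-1.75 .436,-.3595,.3055,-1.75; python3 - <<'E'
from h import *
d=cam("scene");a=cv2.resize(d["color"][80:280,350:450,::-1],None,fx=3,fy=3)
t=cam("top");b=cv2.resize(t["color"][170:310,300:450,::-1],None,fx=3,fy=3)
c=np.zeros((600,760,3),np.uint8);c[:600,:300]=a;c[:420,310:760]=b;cv2.imwrite("pics/s4.png",c)
E
```

```text
t 7.5 p [ 0.4    -0.3581  0.3059] rpy [-1.80e+02 -1.00e-02 -1.67e+00] F [-0.98 -0.96 -1.21] w 0.52 g 45.0 j [ 0.61  0.25  0.    1.88 -0.    1.01 -0.98]
.397,-.3595,.3055,-1.75 lin [-0.0029  0.0014  0.0004] ang [-0.     -0.0002  0.0015]
.436,-.3595,.3055,-1.75 lin [ 0.039  -0.0012 -0.    ] ang [0. 0. 0.]
```

View pics/s4.png

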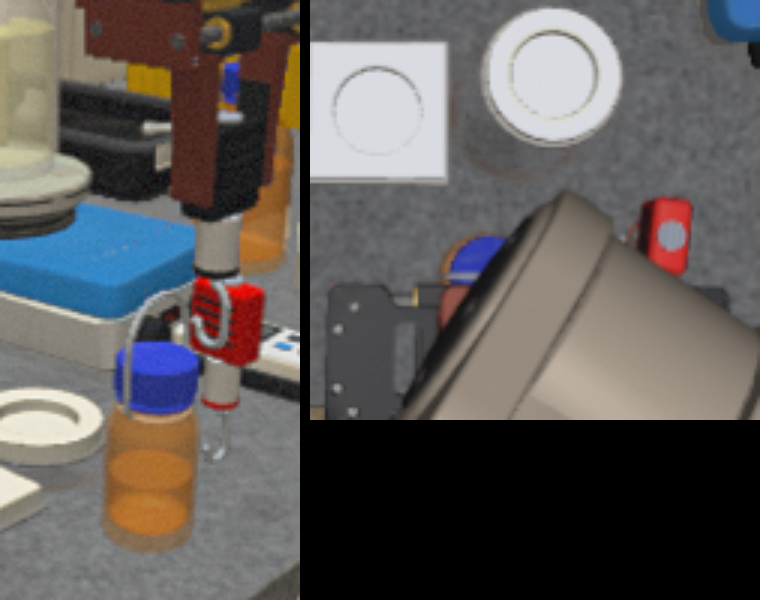

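The hook (scene crop ~(208,345) at its underside) stands in front of the bail on its −x side, and the bail arch crown is near (155,295). I'll check the heights by projection.

```bash
python3 - <<'E'
from h import *
d=cam("scene")
q=proj(d,[[.4,-.358,.1347],[.41,-.3583,.1512],[.4367,-.3595,.155],[.4367,-.3595,.159],[.4372,-.345,.155],[.4362,-.374,.155]])
print(((q-[350,80])*3+1).round(0))
E
```

```text
[[210. 345.]
 [197. 313.]
 [160. 294.]
 [160. 288.]
 [144. 301.]
 [175. 288.]]
```

The projections match the picture within a few pixels, so I'll slide in under the bail.

{"op": "move_arm", "data": {
  "linear": [
    [0.004, 0, 0],
    [0.012, 0.0003, 0],
    [0.022, 0.0006, 0],
    [0.031, 0.001, 0],
    [0.036, 0.001, 0]
  ],
  "angular": [
    [0, 0, 0],
    [0, 0, 0],
    [0, 0, 0],
    [0, 0, 0],
    [0, 0, 0]
  ]
}}

```text
clock: 8.15
tool_pos: [0.4373, -0.3606, 0.3057]
tcp_rot: [-3.142, -0.0, -0.029]
ft_force: [-0.5, -0.0, -1.7]
gripper_width: 0.526
grip_force: 45.0
```

{"op": "move_arm", "data": {
  "linear": [
    [0, 0, 0],
    [0, 0, -0.003],
    [0, 0, -0.006],
    [0, 0, -0.01],
    [0, 0, -0.012]
  ],
  "angular": [
    [0, 0, 0],
    [0, 0, 0],
    [0, 0, 0],
    [0, 0, 0],
    [0, 0, 0]
  ]
}}

```text
clock: 8.65
tool_pos: [0.4357, -0.3611, 0.3185]
tcp_rot: [3.141, -0.001, -0.03]
ft_force: [0.3, -0.1, -1.4]
gripper_width: 0.523
grip_force: 45.0
```

```bash
python3 go.py .436,-.3595,.336,-1.75
```

```text
t 8.65 p [ 0.4357 -0.3611  0.3185] rpy [ 1.7997e+02 -5.0000e-02 -1.7400e+00] F [ 0.27 -0.06 -1.39] w 0.523 g 45.0 j [ 0.58  0.28 -0.    1.8   0.    1.05 -1.02]
.436,-.3595,.336,-1.75 lin [ 0.0003 -0.0016 -0.0175] ang [ 0.0005 -0.0008  0.0001]
```

{"op": "move_arm", "data": {
  "linear": [
    [0, -0.001, -0.003],
    [0, -0.001, -0.007],
    [0, -0.001, -0.011],
    [0, -0.001, -0.015],
    [0, -0.001, -0.018]
  ],
  "angular": [
    [0, 0, 0],
    [0, 0, 0],
    [0, 0, 0],
    [0, 0, 0],
    [0, 0, 0]
  ]
}}

```text
clock: 9.15
tool_pos: [0.4357, -0.3597, 0.3359]
tcp_rot: [-3.141, 0.0, -0.03]
ft_force: [0.7, -0.4, -3.9]
gripper_width: 0.517
grip_force: 45.0
```

{"op": "move_arm", "data": {
  "linear": [
    [0, 0, 0],
    [0, 0, 0],
    [0, 0, 0],
    [0, 0, 0],
    [0, 0, 0]
  ],
  "angular": [
    [0, 0, 0],
    [0, 0, 0],
    [0, 0, 0],
    [0, 0, 0],
    [0, 0, 0]
  ]
}}

```text
clock: 9.65
tool_pos: [0.4357, -0.3598, 0.3356]
tcp_rot: [-3.141, 0.0, -0.03]
ft_force: [-0.3, -0.7, -2.9]
gripper_width: 0.523
grip_force: 45.0
```

```bash
python3 go.py .436,-.3595,.336,-1.75; python3 - <<'E'
from h import *
d=cam("scene");cv2.imwrite("pics/s5.png",cv2.resize(d["color"][80:280,350:450,::-1],None,fx=3,fy=3))
E
```

```text
t 9.65 p [ 0.4357 -0.3598  0.3356] rpy [-1.7999e+02  2.0000e-02 -1.7200e+00] F [-0.31 -0.67 -2.89] w 0.523 g 45.0 j [ 0.58  0.27 -0.    1.78  0.    1.09 -1.02]
.436,-.3595,.336,-1.75 lin [ 0.0003 -0.0003 -0.0004] ang [-0.0002  0.0003  0.0006]
```

View pics/s5.png

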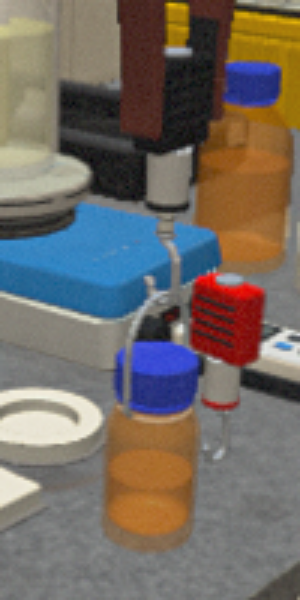

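The hook has the bail and the white draw rod is showing (crop ~(165,225)), while the bottle still stands. I'll raise in small steps and track the cap's height numerically.

```bash
cat > cap.py <<'E'
from m import *
def capc(H,box):
    m=((H[...,0]>110)&(H[...,0]<128)&(H[...,1]>150)&(H[...,2]>70)).astype(np.uint8)*255
    c=blobs(None,cv2.morphologyEx(m,cv2.MORPH_CLOSE,np.ones((5,5))),box)[0]
    M=cv2.moments(c); return M["m10"]/M["m00"],M["m01"]/M["m00"],cv2.contourArea(c)
E
cat > lift.py <<'E'
from cap import *
s=ctrl.read_state();print("t",s["clock"],s["tool_pos"].round(4),s["ft_force"].round(2))
print("cap scene",np.round(capc(hs(e["color"]),(370,160,75,75)),2), "px per 10mm", proj(e,[[.437,-.36,.105],[.437,-.36,.115]])[:,1])
E
python3 lift.py
```

```text
t 9.8 [ 0.4357 -0.3598  0.3357] [-0.33 -0.04 -4.27]
cap scene [402.12 205.   513.  ] px per 10mm [204.1530344  198.95656317]
```

{"op": "move_arm", "data": {
  "linear": [
    [0, 0, -0.002],
    [0, 0, -0.004],
    [0, 0, -0.006],
    [0, 0, -0.008],
    [0, 0, -0.008]
  ],
  "angular": [
    [0, 0, 0],
    [0, 0, 0],
    [0, 0, 0],
    [0, 0, 0],
    [0, 0, 0]
  ]
}}

```text
clock: 10.3
tool_pos: [0.4358, -0.3599, 0.3441]
tcp_rot: [3.141, -0.0, -0.03]
ft_force: [-0.2, 0.6, -4.5]
gripper_width: 0.52
grip_force: 45.0
```

```bash
python3 lift.py
```

```text
t 10.4 [ 0.4358 -0.3598  0.3438] [-0.11  0.86 -4.53]
cap scene [402.12 204.95 503.  ] px per 10mm [204.1530344  198.95656317]
```

{"op": "move_arm", "data": {
  "linear": [
    [0, 0, -0.001],
    [0, 0, -0.002],
    [0, 0, -0.004],
    [0, 0, -0.005],
    [0, 0, -0.005]
  ],
  "angular": [
    [0, 0, 0],
    [0, 0, 0],
    [0, 0, 0],
    [0, 0, 0],
    [0, 0, 0]
  ]
}}

```text
clock: 10.9
tool_pos: [0.4358, -0.3599, 0.3489]
tcp_rot: [3.141, -0.0, -0.03]
ft_force: [0.3, 0.3, -4.9]
gripper_width: 0.526
grip_force: 45.0
```

```bash
python3 lift.py
```

```text
t 11.0 [ 0.4358 -0.3598  0.3488] [ 0.08  0.11 -4.99]
cap scene [402.06 204.92 511.5 ] px per 10mm [204.1530344  198.95656317]
```

{"op": "move_arm", "data": {
  "linear": [
    [0, 0, -0.001],
    [0, 0, -0.002],
    [0, 0, -0.004],
    [0, 0, -0.005],
    [0, 0, -0.005]
  ],
  "angular": [
    [0, 0, 0],
    [0, 0, 0],
    [0, 0, 0],
    [0, 0, 0],
    [0, 0, 0]
  ]
}}

```text
clock: 11.5
tool_pos: [0.4358, -0.3599, 0.3539]
tcp_rot: [3.141, -0.0, -0.03]
ft_force: [0.3, -0.6, -4.6]
gripper_width: 0.521
grip_force: 45.0
```

```bash
python3 lift.py
```

```text
t 11.6 [ 0.4358 -0.3598  0.3537] [ 0.46 -0.11 -5.32]
cap scene [402.11 204.79 503.  ] px per 10mm [204.1530344  198.95656317]
```

{"op": "move_arm", "data": {
  "linear": [
    [0, 0, -0.001],
    [0, 0, -0.002],
    [0, 0, -0.004],
    [0, 0, -0.005],
    [0, 0, -0.005]
  ],
  "angular": [
    [0, 0, 0],
    [0, 0, 0],
    [0, 0, 0],
    [0, 0, 0],
    [0, 0, 0]
  ]
}}

```text
clock: 12.1
tool_pos: [0.4358, -0.3599, 0.359]
tcp_rot: [3.141, -0.0, -0.03]
ft_force: [-0.8, -0.7, -6.9]
gripper_width: 0.518
grip_force: 45.0
```

```bash
python3 lift.py
```

```text
t 12.2 [ 0.4358 -0.3598  0.3588] [ 0.83 -0.98 -6.15]
cap scene [402.07 204.87 505.  ] px per 10mm [204.1530344  198.95656317]
```

{"op": "move_arm", "data": {
  "linear": [
    [0, 0, -0.001],
    [0, 0, -0.002],
    [0, 0, -0.003],
    [0, 0, -0.004],
    [0, 0, -0.004]
  ],
  "angular": [
    [0, 0, 0],
    [0, 0, 0],
    [0, 0, 0],
    [0, 0, 0],
    [0, 0, 0]
  ]
}}

```text
clock: 12.7
tool_pos: [0.4358, -0.3599, 0.3629]
tcp_rot: [3.141, -0.0, -0.03]
ft_force: [-0.0, 0.1, -6.7]
gripper_width: 0.523
grip_force: 45.0
```

```bash
python3 lift.py
```

```text
t 12.8 [ 0.4358 -0.3599  0.3628] [ 0.49  0.62 -6.79]
cap scene [402.11 204.21 510.5 ] px per 10mm [204.1530344  198.95656317]
```

The bottle lifted off at about 40 mm extension, roughly 5 N, so it is heavier than 4 N and belongs in the square holder. I'll raise to 10 mm clear and hold.

{"op": "move_arm", "data": {
  "linear": [
    [0, 0, -0.001],
    [0, 0, -0.003],
    [0, 0, -0.005],
    [0, 0, -0.007],
    [0, 0, -0.0085]
  ],
  "angular": [
    [0, 0, 0],
    [0, 0, 0],
    [0, 0, 0],
    [0, 0, 0],
    [0, 0, 0]
  ]
}}

```text
clock: 13.3
tool_pos: [0.4358, -0.3599, 0.3716]
tcp_rot: [3.141, -0.0, -0.03]
ft_force: [-0.2, -0.3, -6.7]
gripper_width: 0.525
grip_force: 45.0
```

{"op": "move_arm", "data": {
  "linear": [
    [0, 0, 0],
    [0, 0, 0],
    [0, 0, 0],
    [0, 0, 0],
    [0, 0, 0]
  ],
  "angular": [
    [0, 0, 0],
    [0, 0, 0],
    [0, 0, 0],
    [0, 0, 0],
    [0, 0, 0]
  ]
}}

```text
clock: 13.8
tool_pos: [0.4358, -0.3598, 0.3712]
tcp_rot: [-3.142, 0.0, -0.03]
ft_force: [0.0, 0.1, -6.6]
gripper_width: 0.522
grip_force: 45.0
```

```bash
python3 lift.py
```

```text
t 13.9 [ 0.4358 -0.3598  0.3712] [ 0.81 -0.24 -6.  ]
cap scene [402.21 200.07 512.5 ] px per 10mm [204.1530344  198.95656317]
```

{"op": "move_arm", "data": {
  "linear": [
    [0, 0, 0],
    [0, 0, 0],
    [0, 0, 0],
    [0, 0, 0],
    [0, 0, 0]
  ],
  "angular": [
    [0, 0, 0],
    [0, 0, 0],
    [0, 0, 0],
    [0, 0, 0],
    [0, 0, 0]
  ]
}}

```text
clock: 14.4
tool_pos: [0.4358, -0.3598, 0.3713]
tcp_rot: [3.142, -0.0, -0.03]
ft_force: [-0.2, -0.6, -6.8]
gripper_width: 0.52
grip_force: 45.0
```

{"op": "move_arm", "data": {
  "linear": [
    [0, 0, 0],
    [0, 0, 0],
    [0, 0, 0],
    [0, 0, 0],
    [0, 0, 0]
  ],
  "angular": [
    [0, 0, 0],
    [0, 0, 0],
    [0, 0, 0],
    [0, 0, 0],
    [0, 0, 0]
  ]
}}

```text
clock: 14.9
tool_pos: [0.4358, -0.3598, 0.3713]
tcp_rot: [3.142, -0.0, -0.03]
ft_force: [0.1, 0.2, -6.4]
gripper_width: 0.524
grip_force: 45.0
```

{"op": "move_arm", "data": {
  "linear": [
    [0, 0, 0],
    [0, 0, 0],
    [0, 0, 0],
    [0, 0, 0],
    [0, 0, 0]
  ],
  "angular": [
    [0, 0, 0],
    [0, 0, 0],
    [0, 0, 0],
    [0, 0, 0],
    [0, 0, 0]
  ]
}}

```text
clock: 15.4
tool_pos: [0.4358, -0.3599, 0.3713]
tcp_rot: [3.142, -0.0, -0.03]
ft_force: [0.4, -0.2, -6.1]
gripper_width: 0.521
grip_force: 45.0
```

```bash
python3 lift.py
```

```text
t 15.5 [ 0.4358 -0.3599  0.3713] [ 0.03 -1.07 -6.84]
cap scene [402.34 199.93 519.  ] px per 10mm [204.1530344  198.95656317]
```

{"op": "move_arm", "data": {
  "linear": [
    [0, 0, 0],
    [0, 0, 0],
    [0, 0, 0],
    [0, 0, 0],
    [0, 0, 0]
  ],
  "angular": [
    [0, 0, 0],
    [0, 0, 0],
    [0, 0, 0],
    [0, 0, 0],
    [0, 0, 0]
  ]
}}

```text
clock: 16.0
tool_pos: [0.4358, -0.3599, 0.3713]
tcp_rot: [3.142, -0.0, -0.03]
ft_force: [-0.5, -1.1, -6.0]
gripper_width: 0.516
grip_force: 45.0
```

```bash
python3 lift.py; python3 - <<'E'
from h import *
d=cam("scene");cv2.imwrite("pics/s6.png",cv2.resize(d["color"][80:280,350:450,::-1],None,fx=3,fy=3))
E
```

```text
t 16.1 [ 0.4358 -0.3598  0.3713] [-0.82 -0.4  -6.96]
cap scene [402.16 200.   512.  ] px per 10mm [204.1530344  198.95656317]
```

View pics/s6.png

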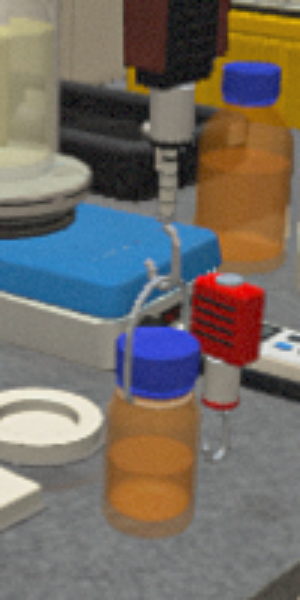

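Reading: the bottle hangs about 9.5 mm clear, with the rod drawn ≈ 40 mm (≈ 5.1 N; wrist force about 6.7 − 1.5 N), so it goes in the square holder. Next I'll refine the well centre and cross-check the two cameras.

```bash
python3 - <<'E'
from cap import *
np.set_printoptions(precision=4,suppress=True)
def rim(im,cu,cv_,n,r0,r1,P):
    # radial darkest/edge points around predicted rim, in world plane z=.016
    g=cv2.GaussianBlur(cv2.cvtColor(im["color"],cv2.COLOR_RGB2GRAY),(0,0),.7).astype(np.float32);out=[]
    for t in np.linspace(0,2*np.pi,73)[:-1]:
        rr=np.arange(.024,.037,.0005)
        px=proj(im,[[P[0]+r*np.cos(t),P[1]+r*np.sin(t),.016] for r in rr]).astype(np.float32)
        v=cv2.remap(g,px[:,0].reshape(1,-1),px[:,1].reshape(1,-1),cv2.INTER_LINEAR)[0]
        dv=np.gradient(v); i=dv.argmax()   # inner dark -> outer bright = rim edge
        if dv[i]>2: out.append((rr[i]*np.cos(t)+P[0],rr[i]*np.sin(t)+P[1],dv[i]))
    return np.array(out)
from scipy.optimize import least_squares
for nm,im in(("top",d),("scene",e)):
    q=rim(im,0,0,0,0,0,(.5495,-.2935))
    f=lambda p:np.hypot(q[:,0]-p[0],q[:,1]-p[1])-.03
    r=least_squares(f,[.5495,-.2935],loss="soft_l1",f_scale=.0007); print(nm,len(q),r.x,np.abs(f(r.x)).mean())
# cap silhouette predicted vs measured, now bottle foot .0095
c,z=(.4367,-.3597),.0095
th=np.linspace(0,6.28,60)
pts=[[c[0]+.0235*np.cos(t),c[1]+.0235*np.sin(t),h+z] for h in(.097,.119) for t in th]
h=cv2.convexHull(proj(e,pts).astype(np.float32));M=cv2.moments(h);print("pred cap scene",M["m10"]/M["m00"],M["m01"]/M["m00"],cv2.boundingRect(h),"meas",capc(hs(e["color"]),(370,160,75,75)))
H=hs(e["color"]);m=((H[...,0]>110)&(H[...,0]<128)&(H[...,1]>150)&(H[...,2]>70)).astype(np.uint8)*255
print([cv2.boundingRect(x) for x in blobs(None,cv2.morphologyEx(m,cv2.MORPH_CLOSE,np.ones((5,5))),(370,160,75,75))])
print("px/m in scene along x,y:",proj(e,[[.437,-.36,.1],[.447,-.36,.1],[.437,-.35,.1]]))
E
python3 go.py .4358,-.3598,.3893,-1.75
```

```text
top 38 [ 0.5517 -0.293 ] 0.0007918531817464637
scene 49 [ 0.5462 -0.2882] 0.0005107662226882289
pred cap scene 401.9275977665545 197.93477628021668 (388, 186, 28, 24) meas (402.2326621923937, 200.04442313838285, 521.5)
[(389, 189, 28, 24)]
px/m in scene along x,y: [[401.2996 206.7322]
 [396.7418 205.1393]
 [397.907  208.439 ]]
t 16.25 p [ 0.4358 -0.3599  0.3713] rpy [180.    -0.    -1.72] F [-0.78 -0.33 -7.08] w 0.525 g 45.0 j [ 0.58  0.24  0.    1.74 -0.    1.16 -1.02]
.4358,-.3598,.3893,-1.75 lin [ 0.     -0.0001 -0.018 ] ang [ 0.     -0.0001  0.0005]
```

{"op": "move_arm", "data": {
  "linear": [
    [0, 0, -0.002],
    [0, 0, -0.006],
    [0, 0, -0.011],
    [0, 0, -0.015],
    [0, 0, -0.017]
  ],
  "angular": [
    [0, 0, 0],
    [0, 0, 0],
    [0, 0, 0],
    [0, 0, 0],
    [0, 0, 0]
  ]
}}

```text
clock: 16.75
tool_pos: [0.436, -0.36, 0.3891]
tcp_rot: [3.141, -0.001, -0.03]
ft_force: [-0.1, 0.5, -5.6]
gripper_width: 0.52
grip_force: 45.0
```

{"op": "move_arm", "data": {
  "linear": [
    [0.0001, -0.0001, 0],
    [0.001, -0.0006, 0],
    [0.003, -0.0018, 0],
    [0.0065, -0.004, 0],
    [0.0116, -0.0072, 0]
  ],
  "angular": [
    [0, 0, 0],
    [0, 0, 0],
    [0, 0, 0],
    [0, 0, 0],
    [0, 0, 0]
  ]
}}

```text
clock: 17.25
tool_pos: [0.4477, -0.3529, 0.3881]
tcp_rot: [-3.141, 0.0, -0.03]
ft_force: [0.0, 0.5, -6.5]
gripper_width: 0.522
grip_force: 45.0
```

{"op": "move_arm", "data": {
  "linear": [
    [0.0067, -0.0041, 0],
    [0.0149, -0.0092, 0],
    [0.0241, -0.0149, 0],
    [0.0342, -0.0211, 0],
    [0.0447, -0.0276, 0]
  ],
  "angular": [
    [0, 0, 0],
    [0, 0, 0],
    [0, 0, 0],
    [0, 0, 0],
    [0, 0, 0]
  ]
}}

```text
clock: 17.75
tool_pos: [0.4942, -0.326, 0.3882]
tcp_rot: [-3.141, -0.0, -0.03]
ft_force: [0.0, -0.5, -6.0]
gripper_width: 0.522
grip_force: 45.0
```

{"op": "move_arm", "data": {
  "linear": [
    [0.0104, -0.0065, 0],
    [0.0205, -0.0127, 0],
    [0.0297, -0.0184, 0],
    [0.0379, -0.0235, 0],
    [0.0446, -0.0276, 0]
  ],
  "angular": [
    [0, 0, 0],
    [0, 0, 0],
    [0, 0, 0],
    [0, 0, 0],
    [0, 0, 0]
  ]
}}

```text
clock: 18.25
tool_pos: [0.5393, -0.2999, 0.3882]
tcp_rot: [-3.141, -0.0, -0.03]
ft_force: [-1.3, -0.2, -5.5]
gripper_width: 0.522
grip_force: 45.0
```

{"op": "move_arm", "data": {
  "linear": [
    [0.0051, -0.0031, 0],
    [0.0086, -0.0053, 0],
    [0.0106, -0.0065, 0],
    [0.0115, -0.0071, 0],
    [0.0116, -0.0072, 0]
  ],
  "angular": [
    [0, 0, 0],
    [0, 0, 0],
    [0, 0, 0],
    [0, 0, 0],
    [0, 0, 0]
  ]
}}

```text
clock: 18.75
tool_pos: [0.5502, -0.2938, 0.3883]
tcp_rot: [3.141, 0.0, -0.03]
ft_force: [-0.2, -0.5, -6.8]
gripper_width: 0.523
grip_force: 45.0
```

{"op": "move_arm", "data": {
  "linear": [
    [0, 0, 0],
    [0, 0, 0],
    [0, 0, 0],
    [0, 0, 0],
    [0, 0, 0]
  ],
  "angular": [
    [0, 0, 0],
    [0, 0, 0],
    [0, 0, 0],
    [0, 0, 0],
    [0, 0, 0]
  ]
}}

```text
clock: 19.25
tool_pos: [0.5503, -0.2936, 0.3883]
tcp_rot: [-3.142, -0.0, -0.03]
ft_force: [-0.2, -0.2, -6.2]
gripper_width: 0.524
grip_force: 45.0
```

```bash
cat > rel.py <<'E'
from cap import *
np.set_printoptions(precision=4,suppress=True)
from scipy.optimize import least_squares
s=ctrl.read_state();P=s["tool_pos"];z=P[2]-.3618
print("t",s["clock"],P.round(4),"rpy",np.degrees(s["tcp_rot"]).round(2),"F",s["ft_force"].round(2))
def pred(c):
    th=np.linspace(0,6.28,60);pts=[[c[0]+.0235*np.cos(t),c[1]+.0235*np.sin(t),h+z] for h in(.097,.119) for t in th]
    M=cv2.moments(cv2.convexHull(proj(e,pts).astype(np.float32)));return np.array([M["m10"]/M["m00"],M["m01"]/M["m00"]])
m=np.array(capc(hs(e["color"]),(280,130,120,110)))
r=least_squares(lambda c:pred(c)-m[:2],[.55,-.293],diff_step=1e-3)
print("cap",m,"pred at TCP",pred(P[:2]+[.0009,0]),"scene-est bottle xy",r.x,"foot z",z)
E
python3 rel.py; python3 - <<'E'
from h import *
d=cam("scene");a=cv2.resize(d["color"][120:270,270:395,::-1],None,fx=4,fy=4)
t=cam("top");b=cv2.resize(t["color"][160:240,290:360,::-1],None,fx=4,fy=4)
c=np.zeros((600,790,3),np.uint8);c[:600,:500]=a;c[:320,505:785]=b;cv2.imwrite("pics/s7.png",c)
E
```

```text
t 19.35 [ 0.5503 -0.2936  0.3883] rpy [-180.     -0.     -1.72] F [-0.12  0.91 -6.2 ]
cap [329.9733 184.9961 425.    ] pred at TCP [328.8795 182.5396] scene-est bottle xy [ 0.5414 -0.2864] foot z 0.026501765113735865
```

View pics/s7.png

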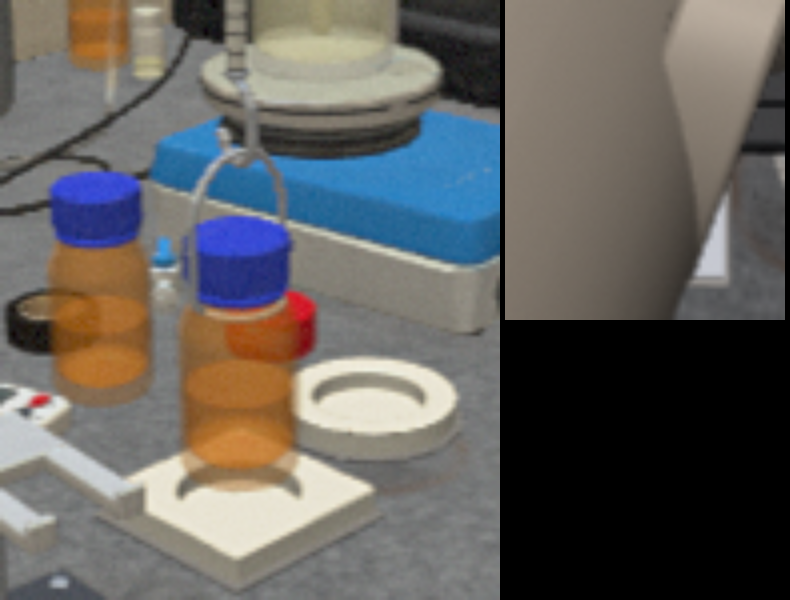

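The bottle hangs over the square well: its axis is at crop x≈239 and the well rim runs from 178 to 301, centred at 239.5. It is aligned laterally, and the depth agrees with the top-view value. I'll lower gently and check the cap height.

{"op": "move_arm", "data": {
  "linear": [
    [0, 0, 0.001],
    [0, 0, 0.003],
    [0, 0, 0.005],
    [0, 0, 0.007],
    [0, 0, 0.009]
  ],
  "angular": [
    [0, 0, 0],
    [0, 0, 0],
    [0, 0, 0],
    [0, 0, 0],
    [0, 0, 0]
  ]
}}

```text
clock: 19.95
tool_pos: [0.5503, -0.2936, 0.379]
tcp_rot: [-3.142, 0.0, -0.03]
ft_force: [-0.7, -0.2, -5.6]
gripper_width: 0.521
grip_force: 45.0
```

{"op": "move_arm", "data": {
  "linear": [
    [0, 0, 0.0015],
    [0, 0, 0.003],
    [0, 0, 0.0045],
    [0, 0, 0.006],
    [0, 0, 0.0075]
  ],
  "angular": [
    [0, 0, 0],
    [0, 0, 0],
    [0, 0, 0],
    [0, 0, 0],
    [0, 0, 0]
  ]
}}

```text
clock: 20.45
tool_pos: [0.5503, -0.2937, 0.3717]
tcp_rot: [3.142, -0.0, -0.03]
ft_force: [0.4, -0.4, -7.4]
gripper_width: 0.521
grip_force: 45.0
```

```bash
python3 rel.py
```

```text
t 20.55 [ 0.5502 -0.2936  0.3715] rpy [-179.99    0.02   -1.72] F [ 0.89 -0.36 -7.13]
cap [330.1504 193.696  420.    ] pred at TCP [328.98   191.1522] scene-est bottle xy [ 0.5412 -0.2865] foot z 0.009686107772777064
```

The bottle has dropped below the rim freely (cap moved 8.7 px, the full 16.8 mm). I'll continue to the floor and slacken.

{"op": "move_arm", "data": {
  "linear": [
    [0, 0, 0.001],
    [0, 0, 0.003],
    [0, 0, 0.005],
    [0, 0, 0.007],
    [0, 0, 0.009]
  ],
  "angular": [
    [0, 0, 0],
    [0, 0, 0],
    [0, 0, 0],
    [0, 0, 0],
    [0, 0, 0]
  ]
}}

```text
clock: 21.05
tool_pos: [0.5504, -0.2937, 0.3626]
tcp_rot: [3.142, -0.0, -0.03]
ft_force: [-0.6, 0.2, -6.2]
gripper_width: 0.521
grip_force: 45.0
```

```bash
python3 rel.py
```

```text
t 21.15 [ 0.5503 -0.2936  0.3624] rpy [-179.99    0.02   -1.72] F [ 0.39  0.65 -6.22]
cap [330.2344 196.1888 421.    ] pred at TCP [329.0115 195.7189] scene-est bottle xy [ 0.548  -0.2936] foot z 0.000645049552528365
```

{"op": "move_arm", "data": {
  "linear": [
    [0, 0, 0.003],
    [0, 0, 0.007],
    [0, 0, 0.011],
    [0, 0, 0.015],
    [0, 0, 0.018]
  ],
  "angular": [
    [0, 0, 0],
    [0, 0, 0],
    [0, 0, 0],
    [0, 0, 0],
    [0, 0, 0]
  ]
}}

```text
clock: 21.65
tool_pos: [0.5504, -0.2937, 0.3446]
tcp_rot: [3.141, -0.0, -0.03]
ft_force: [-0.3, -1.0, -3.4]
gripper_width: 0.521
grip_force: 45.0
```

```bash
python3 rel.py
```

```text
t 21.75 [ 0.5503 -0.2936  0.3444] rpy [-179.99    0.02   -1.72] F [-0.09 -0.09 -5.21]
cap [330.2344 196.1888 421.    ] pred at TCP [329.0817 204.7064] scene-est bottle xy [ 0.5777 -0.3237] foot z -0.017387713527475368
```

{"op": "move_arm", "data": {
  "linear": [
    [0, 0, 0.004],
    [0, 0, 0.008],
    [0, 0, 0.012],
    [0, 0, 0.016],
    [0, 0, 0.019]
  ],
  "angular": [
    [0, 0, 0],
    [0, 0, 0],
    [0, 0, 0],
    [0, 0, 0],
    [0, 0, 0]
  ]
}}

```text
clock: 22.25
tool_pos: [0.5504, -0.2935, 0.3256]
tcp_rot: [-3.141, -0.0, -0.03]
ft_force: [0.8, 0.4, -1.2]
gripper_width: 0.518
grip_force: 45.0
```

{"op": "move_arm", "data": {
  "linear": [
    [0, 0, 0.003],
    [0, 0, 0.007],
    [0, 0, 0.011],
    [0, 0, 0.014],
    [0, 0, 0.016]
  ],
  "angular": [
    [0, 0, 0],
    [0, 0, 0],
    [0, 0, 0],
    [0, 0, 0],
    [0, 0, 0]
  ]
}}

```text
clock: 22.75
tool_pos: [0.5502, -0.2936, 0.3094]
tcp_rot: [-3.141, 0.0, -0.03]
ft_force: [0.3, -0.1, -2.8]
gripper_width: 0.524
grip_force: 45.0
```

```bash
python3 rel.py
```

```text
t 22.85 [ 0.5502 -0.2936  0.3094] rpy [-179.99    0.02   -1.72] F [-0.02 -0.9  -1.32]
cap [330.198  196.1798 420.    ] pred at TCP [329.2367 221.7343] scene-est bottle xy [ 0.6353 -0.3822] foot z -0.05236691379347652
```

Now I'll withdraw along −x and check that the bottle hasn't moved.

{"op": "move_arm", "data": {
  "linear": [
    [-0.002, 0, 0],
    [-0.006, 0, 0],
    [-0.012, 0, 0],
    [-0.018, 0, 0],
    [-0.024, 0, 0]
  ],
  "angular": [
    [0, 0, 0],
    [0, 0, 0],
    [0, 0, 0],
    [0, 0, 0],
    [0, 0, 0]
  ]
}}

```text
clock: 23.35
tool_pos: [0.5256, -0.293, 0.3099]
tcp_rot: [3.141, 0.0, -0.03]
ft_force: [-0.5, 0.7, -0.9]
gripper_width: 0.522
grip_force: 45.0
```

{"op": "move_arm", "data": {
  "linear": [
    [-0.008, 0, 0],
    [-0.018, 0, 0],
    [-0.03, 0, 0],
    [-0.038, 0, 0],
    [-0.04, 0, 0]
  ],
  "angular": [
    [0, 0, 0],
    [0, 0, 0],
    [0, 0, 0],
    [0, 0, 0],
    [0, 0, 0]
  ]
}}

```text
clock: 23.85
tool_pos: [0.485, -0.292, 0.3099]
tcp_rot: [3.141, 0.0, -0.031]
ft_force: [1.6, 0.2, -0.6]
gripper_width: 0.52
grip_force: 45.0
```

```bash
python3 rel.py; python3 go.py .4342,-.205,.29,-4 .4342,-.1282,.26,-5.48 .4342,-.1282,.2045,-5.48 .4963,-.134,.2045,-5.48 .4963,-.134,.1925,-5.48
```

```text
t 23.95 [ 0.4861 -0.2918  0.31  ] rpy [179.99  -0.02  -1.74] F [ 0.28 -0.07 -1.86]
cap [330.2142 196.152  421.    ] pred at TCP [354.2386 232.8344] scene-est bottle xy [ 0.6345 -0.3815] foot z -0.051841129636171934
t 23.95 p [ 0.4861 -0.2918  0.31  ] rpy [ 1.7999e+02 -2.0000e-02 -1.7400e+00] F [ 0.28 -0.07 -1.86] w 0.527 g 45.0 j [ 0.47  0.29 -0.05  1.81  0.02  1.04 -1.19]
.4342,-.205,.29,-4 lin [-0.0545 -0.0852  0.0199] ang [ 0.0002 -0.0004  0.0394]
.4342,-.1282,.26,-5.48 lin [-0.0054 -0.0766  0.03  ] ang [ 0.     -0.      0.0258]
.4342,-.1282,.2045,-5.48 lin [ 0.     -0.      0.0555] ang [0. 0. 0.]
.4963,-.134,.2045,-5.48 lin [ 0.0624 -0.0002 -0.    ] ang [0. 0. 0.]
.4963,-.134,.1925,-5.48 lin [ 0.    -0.     0.012] ang [0. 0. 0.]
```

{"op": "move_arm", "data": {
  "linear": [
    [-0.006, -0.009, 0.002],
    [-0.018, -0.028, 0.006],
    [-0.032, -0.05, 0.012],
    [-0.046, -0.072, 0.017],
    [-0.0545, -0.0852, 0.02]
  ],
  "angular": [
    [0, 0, 0.004],
    [0, 0, 0.012],
    [0, 0, 0.022],
    [0, 0, 0.032],
    [0, 0, 0.0394]
  ]
}}

```text
clock: 24.45
tool_pos: [0.4333, -0.2025, 0.2891]
tcp_rot: [-3.141, 0.001, -0.068]
ft_force: [0.4, -0.0, -2.3]
gripper_width: 0.52
grip_force: 45.0
```

{"op": "move_arm", "data": {
  "linear": [
    [-0.001, -0.02, 0.006],
    [-0.003, -0.042, 0.014],
    [-0.0045, -0.06, 0.022],
    [-0.0052, -0.072, 0.027],
    [-0.0054, -0.0766, 0.03]
  ],
  "angular": [
    [0, 0, 0.005],
    [0, 0, 0.01],
    [0, 0, 0.016],
    [0, 0, 0.022],
    [0, 0, 0.0258]
  ]
}}

```text
clock: 24.95
tool_pos: [0.4341, -0.1262, 0.2593]
tcp_rot: [-3.141, 0.001, -0.093]
ft_force: [-0.0, 0.2, -1.8]
gripper_width: 0.522
grip_force: 45.0
```

{"op": "move_arm", "data": {
  "linear": [
    [0, 0, 0.008],
    [0, 0, 0.022],
    [0, 0, 0.038],
    [0, 0, 0.05],
    [0, 0, 0.055]
  ],
  "angular": [
    [0, 0, 0],
    [0, 0, 0],
    [0, 0, 0],
    [0, 0, 0],
    [0, 0, 0]
  ]
}}

```text
clock: 25.45
tool_pos: [0.4338, -0.1285, 0.2035]
tcp_rot: [-3.142, 0.002, -0.096]
ft_force: [-0.7, 0.6, -1.0]
gripper_width: 0.52
grip_force: 45.0
```

{"op": "move_arm", "data": {
  "linear": [
    [0, 0, 0],
    [0, 0, 0],
    [0, 0, 0],
    [0, 0, 0],
    [0, 0, 0]
  ],
  "angular": [
    [0, 0, 0],
    [0, 0, 0],
    [0, 0, 0],
    [0, 0, 0],
    [0, 0, 0]
  ]
}}

```text
clock: 25.95
tool_pos: [0.4346, -0.1282, 0.2052]
tcp_rot: [3.141, -0.001, -0.095]
ft_force: [-0.2, -0.8, -1.4]
gripper_width: 0.521
grip_force: 45.0
```

```bash
python3 go.py .4963,-.134,.2045,-5.48; python3 - <<'E'
from cap import *
H=hs(d["color"]);print(capc(H,(290,170,70,60)), [ (cv2.minEnclosingCircle(c)) for c in blobs(None,(((H[...,0]>110)&(H[...,0]<128)&(H[...,1]>150)).astype(np.uint8)*255),(290,170,70,60))[:2]])
E
```

```text
t 25.95 p [ 0.4346 -0.1282  0.2052] rpy [ 1.7999e+02 -5.0000e-02 -5.4600e+00] F [-0.24 -0.84 -1.45] w 0.521 g 45.0 j [ 0.28  0.25 -0.15  2.15  0.05  0.74 -1.57]
.4963,-.134,.2045,-5.48 lin [ 0.062  -0.0001  0.0007] ang [ 0.0001 -0.0009  0.0004]
(322.3945720250522, 199.2303409881698, 479.0) [((322.5, 200.5), 12.589778900146484), ((322.5, 194.5), 11.510964393615723)]
```

{"op": "move_arm", "data": {
  "linear": [
    [0.006, 0, 0],
    [0.018, 0, 0],
    [0.034, 0, 0],
    [0.05, 0, 0],
    [0.062, 0, 0]
  ],
  "angular": [
    [0, 0, 0],
    [0, 0, 0],
    [0, 0, 0],
    [0, 0, 0],
    [0, 0, 0]
  ]
}}

```text
clock: 26.55
tool_pos: [0.498, -0.1341, 0.2048]
tcp_rot: [-3.141, -0.001, -0.095]
ft_force: [0.2, 0.1, -0.9]
gripper_width: 0.526
grip_force: 45.0
```

{"op": "move_arm", "data": {
  "linear": [
    [0, 0, 0],
    [0, 0, 0.002],
    [0, 0, 0.005],
    [0, 0, 0.008],
    [0, 0, 0.01]
  ],
  "angular": [
    [0, 0, 0],
    [0, 0, 0],
    [0, 0, 0],
    [0, 0, 0],
    [0, 0, 0]
  ]
}}

```text
clock: 27.05
tool_pos: [0.4955, -0.134, 0.1944]
tcp_rot: [3.142, 0.001, -0.095]
ft_force: [-0.1, -0.5, -0.6]
gripper_width: 0.522
grip_force: 45.0
```

```bash
python3 go.py .4963,-.134,.192,-5.48; python3 - <<'E'
from cap import *
np.set_printoptions(precision=4,suppress=True)
S=hs(e["color"])
for c in blobs(None,(S[...,2]>140).astype(np.uint8)*255,(265,195,32,22),10)[:4]: print("btn scene",cv2.minAreaRect(c))
H=hs(d["color"]);m=((H[...,0]>110)&(H[...,0]<128)&(H[...,1]>150)&(H[...,2]>70)).astype(np.uint8)*255
c=blobs(None,cv2.morphologyEx(m,cv2.MORPH_CLOSE,np.ones((5,5))),(290,170,70,60))[0];(u,v),r=cv2.minEnclosingCircle(c)
print("cap top",u,v,r,plane(d,u,v,.123))
# tilt: amber base vs cap in scene
E
```

```text
t 27.05 p [ 0.4955 -0.134   0.1944] rpy [ 1.80e+02  4.00e-02 -5.46e+00] F [-0.08 -0.47 -0.59] w 0.522 g 45.0 j [ 0.26  0.36 -0.14  2.03  0.07  0.76 -1.59]
.4963,-.134,.192,-5.48 lin [ 0.0008 -0.0001  0.0024] ang [0.     0.0007 0.0003]
btn scene ((280.0, 208.0), (4.0, 12.0), 90.0)
btn scene ((284.0500183105469, 197.35000610351562), (10.435516357421875, 6.9570112228393555), 18.434946060180664)
cap top 322.25 199.25 12.869637489318848 [ 0.5507 -0.2943  0.123 ]
```

{"op": "move_arm", "data": {
  "linear": [
    [0.0003, 0, 0.0005],
    [0.0005, 0, 0.001],
    [0.0005, 0, 0.0015],
    [0.0005, 0, 0.002],
    [0.0005, 0, 0.0023]
  ],
  "angular": [
    [0, 0, 0],
    [0, 0, 0],
    [0, 0, 0],
    [0, 0, 0],
    [0, 0, 0]
  ]
}}

```text
clock: 27.65
tool_pos: [0.4966, -0.1341, 0.1924]
tcp_rot: [-3.142, 0.0, -0.095]
ft_force: [-0.0, -0.2, -2.3]
gripper_width: 0.522
grip_force: 45.0
```

{"op": "move_arm", "data": {
  "linear": [
    [0, 0, 0],
    [0, 0, 0],
    [0, 0, 0],
    [0, 0, 0],
    [0, 0, 0]
  ],
  "angular": [
    [0, 0, 0],
    [0, 0, 0],
    [0, 0, 0],
    [0, 0, 0],
    [0, 0, 0]
  ],
  "squeeze": 10
}}

```text
clock: 28.15
tool_pos: [0.4966, -0.1341, 0.1925]
tcp_rot: [3.142, -0.0, -0.095]
ft_force: [-0.2, -0.5, -0.9]
gripper_width: 0.526
grip_force: 10.0
```

```bash
python3 go.py .4963,-.134,.1915,-5.48
```

```text
t 28.15 p [ 0.4966 -0.1341  0.1925] rpy [180.    -0.    -5.45] F [-0.16 -0.54 -0.9 ] w 0.526 g 10.0 j [ 0.26  0.36 -0.14  2.03  0.07  0.75 -1.59]
.4963,-.134,.1915,-5.48 lin [-0.0003 -0.      0.001 ] ang [ 0.     -0.0001  0.0005]
```

{"op": "move_arm", "data": {
  "linear": [
    [0, 0, 0.0004],
    [0, 0, 0.0008],
    [0, 0, 0.001],
    [0, 0, 0.001],
    [0, 0, 0.001]
  ],
  "angular": [
    [0, 0, 0],
    [0, 0, 0],
    [0, 0, 0],
    [0, 0, 0],
    [0, 0, 0]
  ],
  "squeeze": 4
}}

```text
clock: 28.65
tool_pos: [0.4968, -0.1341, 0.1921]
tcp_rot: [3.141, -0.001, -0.095]
ft_force: [-1.9, 0.6, 4.9]
gripper_width: 0.522
grip_force: 4.0
```

```bash
python3 go.py
```

```text
t 28.65 p [ 0.4968 -0.1341  0.1921] rpy [ 1.7999e+02 -4.0000e-02 -5.4600e+00] F [-1.86  0.6   4.92] w 0.522 g 4.0 j [ 0.26  0.36 -0.14  2.03  0.07  0.75 -1.59]
```

{"op": "move_arm", "data": {
  "linear": [
    [0, 0, 0],
    [0, 0, 0],
    [0, 0, 0],
    [0, 0, 0],
    [0, 0, 0]
  ],
  "angular": [
    [0, 0, 0],
    [0, 0, 0],
    [0, 0, 0],
    [0, 0, 0],
    [0, 0, 0]
  ],
  "grip": 0
}}

```text
clock: 29.15
tool_pos: [0.4966, -0.1341, 0.1914]
tcp_rot: [3.142, 0.0, -0.095]
ft_force: [-0.4, -0.5, 0.0]
gripper_width: 0.938
grip_force: 0.0
```

{"op": "move_arm", "data": {
  "linear": [
    [0, 0, 0],
    [0, 0, 0],
    [0, 0, 0],
    [0, 0, 0],
    [0, 0, 0]
  ],
  "angular": [
    [0, 0, 0],
    [0, 0, 0],
    [0, 0, 0],
    [0, 0, 0],
    [0, 0, 0]
  ]
}}

```text
clock: 29.65
tool_pos: [0.4966, -0.1341, 0.1915]
tcp_rot: [3.142, -0.0, -0.095]
ft_force: [0.1, 0.0, 0.4]
gripper_width: 1.001
grip_force: 0.0
```

```bash
python3 go.py; python3 - <<'E'
from cap import *
S=hs(e["color"])
for c in blobs(None,(S[...,2]>140).astype(np.uint8)*255,(265,195,32,22),10)[:4]: print("btn scene",cv2.minAreaRect(c))
E
```

```text
t 29.65 p [ 0.4966 -0.1341  0.1915] rpy [ 1.80e+02 -1.00e-02 -5.46e+00] F [0.07 0.   0.42] w 1.001 g 0.0 j [ 0.26  0.36 -0.14  2.03  0.07  0.75 -1.59]
btn scene ((287.0, 204.5), (19.0, 18.0), 90.0)
btn scene ((279.0, 209.0), (4.0, 12.0), 90.0)
```

Seated on the tines (the contact force was felt) and released. I'll retreat upward and check.

{"op": "move_arm", "data": {
  "linear": [
    [0, 0, -0.006],
    [0, 0, -0.02],
    [0, 0, -0.04],
    [0, 0, -0.06],
    [0, 0, -0.08]
  ],
  "angular": [
    [0, 0, 0],
    [0, 0, 0],
    [0, 0, 0],
    [0, 0, 0],
    [0, 0, 0]
  ]
}}

```text
clock: 30.25
tool_pos: [0.4965, -0.1341, 0.2727]
tcp_rot: [3.142, -0.0, -0.095]
ft_force: [-0.1, 0.3, -0.1]
gripper_width: 1.0
grip_force: 0.0
```

{"op": "move_arm", "data": {
  "linear": [
    [-0.005, 0, -0.02],
    [-0.01, 0, -0.045],
    [-0.02, 0, -0.07],
    [-0.03, 0, -0.09],
    [-0.03, 0, -0.1]
  ],
  "angular": [
    [0, 0, 0],
    [0, 0, 0],
    [0, 0, 0],
    [0, 0, 0],
    [0, 0, 0]
  ]
}}

```text
clock: 30.75
tool_pos: [0.4664, -0.1313, 0.3738]
tcp_rot: [3.141, -0.003, -0.096]
ft_force: [1.2, 0.3, 0.3]
gripper_width: 0.998
grip_force: 0.0
```

{"op": "move_arm", "data": {
  "linear": [
    [0, 0, 0],
    [0, 0, 0],
    [0, 0, 0],
    [0, 0, 0],
    [0, 0, 0]
  ],
  "angular": [
    [0, 0, 0],
    [0, 0, 0],
    [0, 0, 0],
    [0, 0, 0],
    [0, 0, 0]
  ]
}}

```text
clock: 31.25
tool_pos: [0.4666, -0.1312, 0.3707]
tcp_rot: [-3.141, 0.001, -0.095]
ft_force: [0.6, -0.1, -0.2]
gripper_width: 0.998
grip_force: 0.0
```

```bash
python3 go.py; python3 - <<'E'
from cap import *
np.set_printoptions(precision=4,suppress=True)
S=hs(e["color"])
for c in blobs(None,(S[...,2]>140).astype(np.uint8)*255,(265,200,32,20),10)[:4]: print("btn scene",cv2.minAreaRect(c))
for c in blobs(None,(S[...,2]<50).astype(np.uint8)*255,(255,200,50,55),100)[:2]: print("dark scene",cv2.contourArea(c),cv2.boundingRect(c))
print("cap scene",capc(S,(300,170,60,50)))
# scene: amber body axis tilt (bottle in the well)
A=((S[...,0]>8)&(S[...,0]<22)&(S[...,1]>130)).astype(np.uint8)*255
for r in range(214,240,4):
    x=np.nonzero(A[r,305:360])[0]
    if len(x): print(r,305+x.min(),305+x.max(),(610+x.min()+x.max())/2)
# cap height check: image-based foot height versus start pose bias
for z in(.004,.016):
    th=np.linspace(0,6.28,60);h=cv2.convexHull(proj(e,[[.5510+.0235*np.cos(t),-.2938+.0235*np.sin(t),k+z] for k in(.097,.119) for t in th]).astype(np.float32));M=cv2.moments(h);print("pred v (add ~2.1-2.5 bias)",z,M["m01"]/M["m00"])
E
```

```text
t 31.25 p [ 0.4666 -0.1312  0.3707] rpy [-1.7999e+02  8.0000e-02 -5.4500e+00] F [ 0.57 -0.12 -0.21] w 0.998 g 0.0 j [ 0.28  0.11 -0.14  1.9   0.02  1.14 -1.54]
btn scene ((290.5, 205.5), (11.0, 11.0), 90.0)
btn scene ((279.5, 209.0), (4.0, 11.0), 90.0)
dark scene 873.0 (265, 207, 32, 39)
cap scene (330.23436262866187, 196.18883610451306, 421.0)
214 316 342 329.0
218 317 341 329.0
222 317 341 329.0
226 316 342 329.0
230 317 342 329.5
234 317 342 329.5
238 317 342 329.5
pred v (add ~2.1-2.5 bias) 0.004 194.02025641422568
pred v (add ~2.1-2.5 bias) 0.016 187.93041048220533
```

The scale is back at its original pixels. The bottle is home (the cap height implies foot z ≈ 0.004) and upright.

```bash
python3 -c "
from station import ctrl
print(ctrl.hand_in())"
```

```text
the job is handed in; nothing more can be done
None
```

The bottle read about 5.1 N (over 4 N), so it now stands fully home and upright in the square holder's well; the scale is unhooked and back in its stand, and I handed the job in at about 31 s.

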